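Refit the thin shelf plate of a bookshop display stand

ROBOT

A 6-joint arm with a two-finger parallel gripper is mounted at the origin on the work surface. World frame = base frame: x ahead of the robot, y to its left, z up, the work surface at z = 0. Lengths are in m, angles in rad, forces in N, time in s.
With the tool pointing down it reaches from about 0.35 to 0.85 m from the base axis. Payload 8.1 kg.
Tool frame: the origin (TCP) lies at the very end of the fingers, on their centre line; the grasp point (between the pads) lies 19 mm behind it; z points along the fingers, y is the direction in which the jaws open and shut (so a half turn about z gives the same grasp; the last joint's range is limited). The gripper opens to 93 mm and grips with 3 to 60 N. Pads are 15 mm wide; open, the fingers measure 128 mm over their backs; the gripper's body (75 mm by 188 mm) begins 65 mm behind the grasp point.
Start: joints at [1.027, 0.13, 1.488, -0, 1.523, -0.085], TCP at [0.266, 0.538, 0.189] pointing down, gripper open.
Joint ranges: [-2.96, 2.96], [-0.89, 2.26], [0.02, 2.5], [-1.34, 4.48], [0, 2.73], [-2.66, 2.66]. Speed limits (rad/s): [2.39, 2.39, 2.79, 3.14, 3.14, 3.14].

INTERFACE

Orientations are given as a rotation vector (axis times angle).
In Python, from plant import robot gives the robot as it stands.
- The arm moves only by the tool jog_arm, never from a script. Its argument "commands" is a list of rows, each a list of 3 entries, a list of its own where there are three numbers: the shift along the world's x, y, z scaled (see below), then the turn, a rotation vector about the world's x, y, z scaled (see below), then the closure, from -1 (fully open) to 1 (shut), so that 0 is half open. In form: [[[tx, ty, tz], [ax, ay, az], hand], ...]. A call has 1 to 10 rows; each row is the pose to reach, as a shift and turn from the pose measured when the call began, turning the shorter way round; what a row does not reach only later rows make up. The controller multiplies each number of a shift by 0.6 m and each number of a turn by 2 pi rad. A row lasts 1/8 s, in which the tool goes at most 62.5 mm and 10.7 degrees, less where a joint would pass 70% of its speed; a pose out of reach is approached as far as the arm can. A call with a number of a shift or a turn outside -1 to 1 is refused whole. A call with a gripper value outside its range is refused whole. The fingers move at their own pace and stop on an object; "newtons" is the grip in N (left out, the last holds). Time passes only in rows, so rows that repeat a pose let the fingers close. It gives the time, the measured TCP pose, the force and the opening at its end, in the units of the state.
- robot.read_state(): the state, without advancing time (a new reading comes with each control period).
- robot.read_camera(name): name is "scene" or "side" or "wrist"; returns a dict with "pixels" (480x640x3 uint8, red, green, blue), "fovy" (degrees; the focal length in pixels is half the picture's height over the tangent of half this angle, whatever the lens; pixels are square), "cx", "cy" (the principal point, pixels), "distortion" ([k1, k2, p1, p2, k3] as OpenCV has them; the pictures are not rectified), "rvec" (rotation vector, rad) and "tvec" (3), from world to camera coordinates, as OpenCV has them; the wrist camera has in their place "tool_from_camera" (4x4, takes a point from camera to tool coordinates, whose origin is the TCP and whose axes are the flange's). Camera axes: x right, y down, z forward; pixel columns grow to the right and rows downward; lengths in m; the calibration is good to about 2 mm. A picture is of the moment at which its call begins: read the wrist's pose just before it. There is no depth.
- robot.close_job(): hands the job in, once; it reports no verdict.
Trained networks look in the newest picture that a camera, given by its name, has taken for a name from the list of things; names that differ only in an ending like _2 or _b are one class to them, and where a whole thing is asked for, a point or a joint stands for the part that bears it (a point fixed in the world has none). Each returns a list of dicts, best first, with "p" (0 to 1); they miss things now and then, are a little off and sometimes report something else, mostly with a low value. They report only what shows in the picture. A call takes as long as a camera call. They do not tell look-alikes from the thing itself.
- robot.trace(camera, name): "pixels" (480x640 bool, what is visible of it) and "uv" ([column, row] in pixels, amid what is visible of it).
The state is a dict: "t": time; "q": joint angles; "dq": joint speeds; "joint_torque": joint torques, N m; "tool_pos": TCP position; "orientation": TCP orientation; "force": force on the tool from outside, world axes, zero at the start; "wrist_torque": the same for the moment, N m; "opening": finger opening in m.
Only numpy, scipy, OpenCV 4.12 (cv2) and the standard library are available. Lean on these libraries where they do the work, as an engineer would, in place of code of your own. Each camera call takes 0.05 s, during which the arm holds its last target.

TASK

Put the loose aluminium shelf plate back on its small wooden display stand. It is too thin to take hold of where it lies, so slide it over the raised ledge towards the robot until about 40 % of its length overhangs the front edge, then pinch the overhanging part across its width and lift it off. Lay it flat across the stand's two uprights, down between their lips and with its ends sticking out past both, without letting it fall on the counter, and leave the pen pot, the book stack and the tape roll where they are.

Things in the scene. Friction and masses are not known exactly. Their poses are not given: they have to be found in the camera images.
- plate_center (a point): Centre (half-way up) of the loose shelf plate: a plain flat pale bare-aluminium strip, 210 mm long (x) by 50 mm wide (y) by 3 mm thick (z), about 60 to 120 g. It starts lying flat on the raised ledge, its length roughly square to the ledge's front edge, all of it on the ledge. Smooth on a smooth top (friction about 0.25), it follows a fingertip pressed on it. It tips off if 105 mm or more of it overhangs.
- plate: The same plate; the origin is the centre of its underside, axes as for plate_center.
- ledge: Fixed raised customer ledge on the counter ahead of the robot, dark flat top, green sides: 280 mm deep (x), 640 mm wide (y), 90 mm high. Origin at the centre of its underside; x points away from the robot. The top is 90 mm above the origin, its straight front edge (towards the robot) at x = -140 mm; before and below that edge is free air down to the counter (z = 0).
- stand: Fixed small display stand of light wood on the counter, to the left or right. Origin at the centre of its underside; x along its length from upright to upright (both ends alike), y across, z up. Base 182 x 90 x 8 mm. Two uprights at x = +85 and -85 mm, each 12 mm thick (x) and 90 mm wide (y), 158 mm of free space between them. Seated, each end of the plate sticks out 14 mm past its upright.
- stand_seat (a point): Middle of the stand at the height of the level seats on top of its uprights, 68 mm above its underside; axes as stand. On each upright two outward-leaning lips stand 61 mm apart at the seat and 73 mm apart at their tops, 13 mm above it, so the 50 mm wide plate drops between them with 5.5 mm to spare on each side. The seated plate's centre is 1.5 mm above this point.
- pen_pot: Dark steel pen pot on the ledge, to the left (+y) of the plate: 72 mm across, 90 mm high, with three pens up to 140 mm high; loose. Origin at the centre of its underside.
- book_stack: Stack of three small books on the ledge, to the right (-y) of the plate: about 120 x 90 mm, 65 mm high; loose. Origin at the centre of its underside.
- tape_roll: Roll of tape lying flat on the counter before the ledge: 80 mm across, 24 mm high; loose. Origin at the centre of its underside.
- terminal: Fixed black card terminal lying flat on the counter, on the other side of the robot than the stand: 170 x 85 x 33 mm. Origin at the centre of its underside.
Things that resemble listed ones, but are neither listed nor needed, are in the scene too. There is more than one size of the plate; the job needs the larger.

How it is judged:
On the way, in this order (a step that is already met when the one before it is completed fails the run):
1. the plate lies flat on the ledge and overhangs its front edge by at least about 50 mm (x of plate_center in the frame of ledge below -0.085 m and z of plate_center in the frame of ledge between 0.0885 and 0.0945 m and angle between plate_center's own z axis and vertical below 0.04 rad), for 0.3 s.
2. the plate is pinched between the fingers and lifted at least 20 mm clear of the ledge top (z of plate_center in the frame of ledge above 0.1115 m and contact force between the fingers and plate above 1 N), for 0.2 s.
At the end, for the whole second after the job is handed in: The plate lies flat on both seats of the stand, between the lips (centre within 7 mm across and 3 mm in height of the seated place), its centre within 14 mm along the stand so that both ends stick out past the uprights, in line with the stand within 0.08 rad, at rest and released (x of plate_center in the frame of stand between -0.014 and 0.014 m and y of plate_center in the frame of stand between -0.007 and 0.007 m and z of plate_center in the frame of stand between 0.0665 and 0.0725 m and angle between plate_center's own z axis and vertical below 0.04 rad and angle between the x axis of plate_center and the x axis of stand, either way round below 0.08 rad and linear speed of plate below 0.02 m/s and contact force between the fingers and plate below 0.1 N); the robot touches nothing.
It fails at once if the plate falls on the counter (height (world z) of plate_center below 0.03 m).
It fails at once if the pen pot, book stack or tape roll is moved by more than 30 mm (distance of any of pen_pot, book_stack, tape_roll from where it was at the start of the episode above 0.03 m).
It also fails if it takes over 54 s, if anything falls off the work surface, if the arm or the gripper's body presses on something with over 40 N, if the wrist force passes 120 N, or if a joint passes its speed limit or range.

## Working session

There is one attempt and no reset: what is moved stays moved. The work goes in short steps, Python scripts to look and compute and a tool call to move; the robot and the scene stay as the last step left them, time stands still between calls to the robot, and variables do not carry over. Pictures are saved under pics/ and viewed, and the job is handed in when it is done.

Besides the shell and the picture viewer there is one more tool, called after "Request:" as a command line: name --argument value ..., lists and objects as JSON in quotes. jog_arm: Moves the arm, as the interface text tells. Shifts and turns lie within -1 to 1; 1 stands for 0.6 m of shift or 2 pi rad of turn. Its arguments: {"type":"object","properties":{"commands":{"type":"array"},"newtons":{"type":"number"}},"required":["commands"]}

```bash
mkdir -p pics; ls; cat > h.py <<'E'
import numpy as np, cv2, pickle
from plant import robot
def grab(n,tag):
    s=robot.read_state(); c=robot.read_camera(n); c['state']=s
    cv2.imwrite(f'pics/{tag}.png',c['pixels'][:,:,::-1]); pickle.dump(c,open(f'pics/{tag}.pkl','wb')); return c
def K(c):
    f=240/np.tan(np.radians(c['fovy'])/2); return np.array([[f,0,c['cx']],[0,f,c['cy']],[0,0,1.]])
def ext(c):
    if 'rvec' in c:
        R=cv2.Rodrigues(np.array(c['rvec'],float))[0]; return R,np.array(c['tvec'],float).ravel()
    s=c['state']; T=np.eye(4);T[:3,:3]=cv2.Rodrigues(np.array(s['orientation'],float))[0];T[:3,3]=s['tool_pos']
    M=np.linalg.inv(T@np.array(c['tool_from_camera'])); return M[:3,:3],M[:3,3]
def onz(c,uv,z):
    uv=np.array(uv,float).reshape(-1,1,2); n=cv2.undistortPoints(uv,K(c),np.array(c['distortion'],float)).reshape(-1,2)
    R,t=ext(c); d=np.c_[n,np.ones(len(n))]@R; o=-R.T@t
    return o+d*((z-o[2])/d[:,2])[:,None]
def proj(c,P):
    R,t=ext(c); return cv2.projectPoints(np.array(P,float).reshape(-1,1,3),cv2.Rodrigues(R)[0],t,K(c),np.array(c['distortion'],float))[0].reshape(-1,2)
E
python3 - <<'E'
from h import *
for n in ['scene','side','wrist']:
    c=grab(n,n+'0'); print(n,c['fovy'],c['distortion'])
    for k in ['plate','stand','ledge','pen_pot','book_stack','tape_roll','terminal']:
        for r in robot.trace(n,k)[:3]: print(k,round(r['p'],2),r['uv'],r['pixels'].sum())
s=robot.read_state();print(s)
E
```

```text
pics
scene 49.116766407338275 [-0.09093228  0.          0.          0.          0.        ]
plate 0.71 [285.1, 277.6] 2723
plate 0.6 [447.9, 270.5] 998
stand 0.83 [503.3, 353.5] 5682
ledge 0.9 [291.8, 322.0] 42527
pen_pot 0.71 [351.2, 354.2] 3283
pen_pot 0.25 [287.4, 281.3] 2651
book_stack 0.59 [194.0, 196.5] 3401
book_stack 0.54 [315.4, 157.2] 1969
book_stack 0.43 [287.2, 276.7] 2620
tape_roll 0.95 [362.2, 224.9] 881
terminal 0.89 [311.4, 162.1] 1907
side 52.698684780865186 [0.02779011 0.         0.         0.         0.        ]
plate 0.77 [365.6, 209.6] 1367
plate 0.63 [237.8, 269.6] 677
stand 0.64 [213.2, 203.4] 2503
ledge 0.74 [388.4, 236.6] 21299
ledge 0.57 [313.6, 307.0] 726
pen_pot 0.8 [320.2, 144.5] 1131
book_stack 0.87 [462.2, 263.5] 2602
book_stack 0.35 [365.0, 402.9] 4079
tape_roll 0.66 [306.1, 291.7] 581
terminal 0.79 [365.3, 403.3] 4087
wrist 59.43768128150181 [-0.00271079  0.          0.          0.          0.        ]
stand 0.77 [202.6, 410.1] 7645
{'t': 1.2, 'q': array([ 1.02658787e+00,  1.30385080e-01,  1.48822750e+00,  3.73648827e-06,
        1.52296644e+00, -8.53829301e-02]), 'dq': array([-0.00175805,  0.001743  ,  0.00080567, -0.00074581,  0.00126495,
        0.00228106]), 'joint_torque': array([-8.09448466e-04, -5.59803271e+01, -4.92027318e+01,  7.65729183e-02,
        2.36924220e-02, -7.99998702e-05]), 'tool_pos': array([0.26570988, 0.53796439, 0.18922902]), 'orientation': array([7.14416228e-01, 3.05928254e+00, 2.21770251e-05]), 'force': array([ 0.06064926, -0.27882618,  0.25082415]), 'wrist_torque': array([ 0.00248912,  0.03995804, -0.03571973]), 'opening': 0.09297507093124392}
```

View pics/scene0.png

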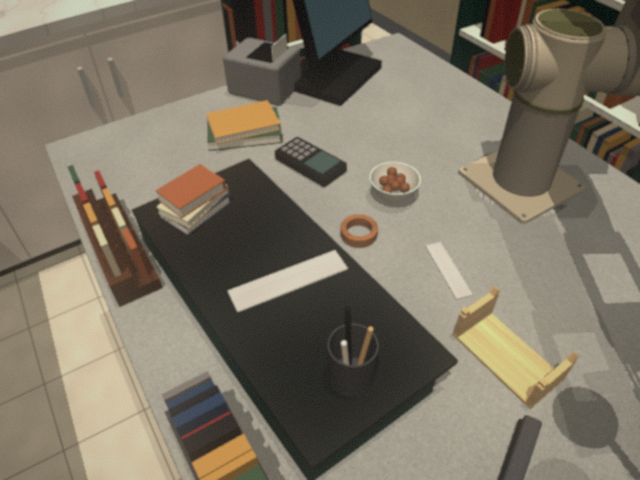

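View pics/side0.png

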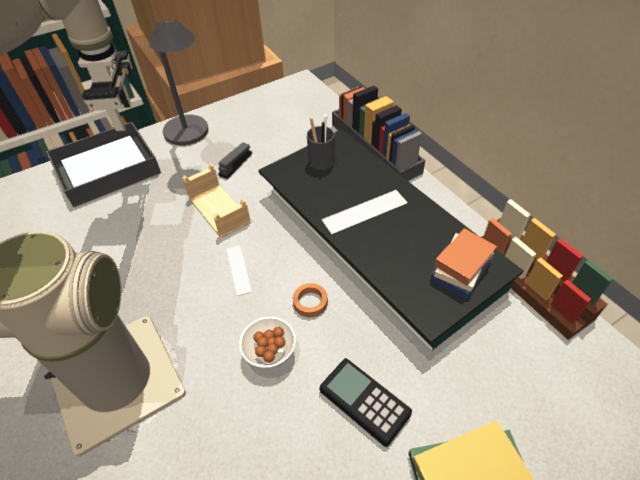

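View pics/wrist0.png

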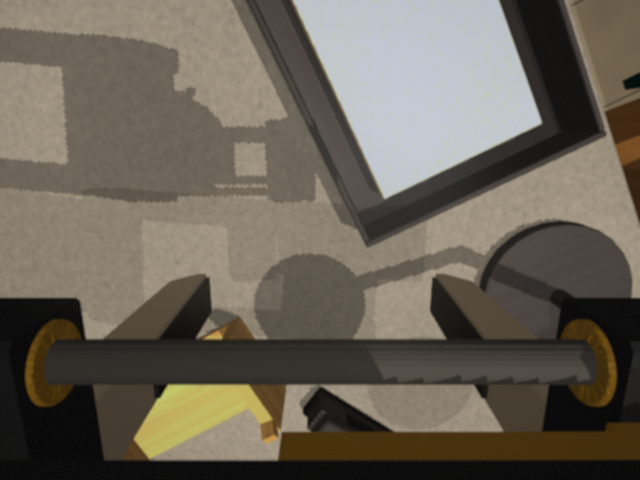

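The larger plate is the pale strip on the dark ledge, at scene (288,280) and side (365,211). The pale strip on the counter, at scene (448,270) and side (238,270), is the short look-alike. I'll measure both for length and confirm with a crop.

```bash
cat > m.py <<'E'
from h import *
import sys
sc=pickle.load(open('pics/scene0.pkl','rb'));sd=pickle.load(open('pics/side0.pkl','rb'))
def seg(c,uv,z,r=75,thr=25):
    g=cv2.cvtColor(c['pixels'],cv2.COLOR_RGB2GRAY); 
    m=np.zeros((482,642),np.uint8); gg=cv2.GaussianBlur(g,(3,3),0)
    b=((gg>125)*255).astype(np.uint8)
    n,l=cv2.connectedComponents(b); mm=(l==l[int(uv[1]),int(uv[0])]).astype(np.uint8)
    ct=max(cv2.findContours(mm,cv2.RETR_EXTERNAL,cv2.CHAIN_APPROX_NONE)[0],key=len).reshape(-1,2)
    P=onz(c,ct,z)[:,:2]; return cv2.minAreaRect((P*1000).astype(np.float32)),mm.sum()
for n,c,uv in [('scene',sc,(288,280)),('side',sd,(365,211))]:
    print(n,seg(c,uv,.093))
E
python3 m.py; python3 - <<'E'
import cv2,numpy as np
a=cv2.imread('pics/scene0.png');b=cv2.imread('pics/side0.png')
A=cv2.resize(a[215:325,210:490],None,fx=2.8,fy=2.8);B=cv2.resize(b[160:310,170:450],None,fx=2,fy=2)
cv2.imwrite('pics/crop1.png',np.vstack([A,np.zeros((10,784,3),np.uint8)])[:,:] )
A=cv2.resize(a[270:420,420:620],None,fx=4,fy=4);cv2.imwrite('pics/crop2.png',A)
B=cv2.resize(b[150:260,160:280],None,fx=5,fy=5);cv2.imwrite('pics/crop3.png',B)
E
```

```text
scene (((649.6903076171875, 33.47011947631836), (52.622432708740234, 211.41993713378906), 84.59272766113281), np.uint64(2763))
side (((652.7603759765625, 36.11186218261719), (55.383460998535156, 214.79177856445312), 84.52766418457031), np.uint64(1463))
```

View pics/crop1.png

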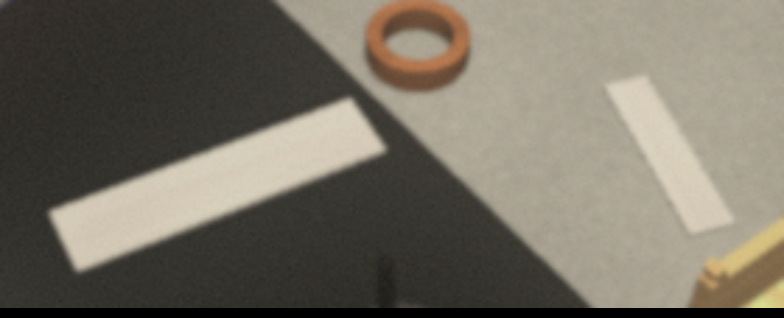

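View pics/crop2.png

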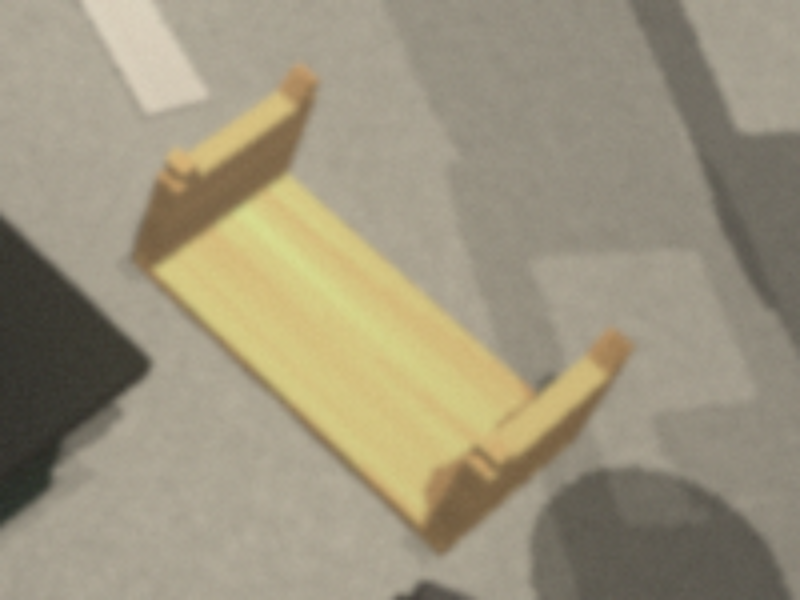

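View pics/crop3.png

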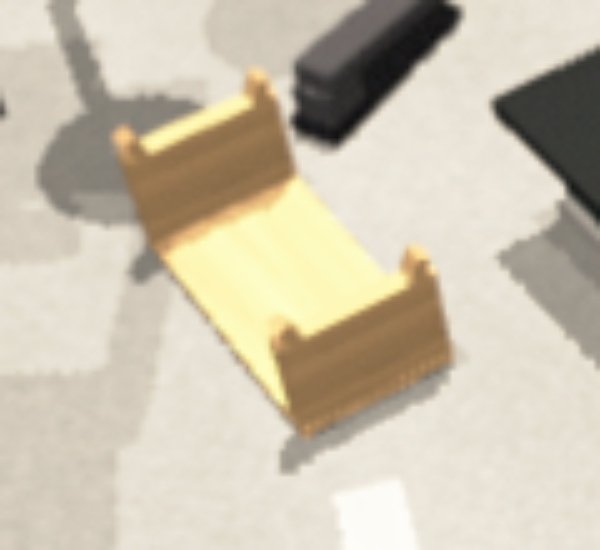

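The crop confirms it: the strip on the ledge measures about 211 x 52 mm, so it is the larger plate. Next are the ledge and stand poses.

```bash
cat > fit.py <<'E'
from h import *
from scipy.optimize import minimize
def hullmask(c,parts,S=4):
    m=np.zeros((480*S,640*S),np.uint8)
    for P in parts:
        q=proj(c,P); h=cv2.convexHull(((q+0.5)*S).astype(np.float32)).astype(np.int32); cv2.fillPoly(m,[h],1)
    return cv2.resize(m.astype(np.float32),(640,480),interpolation=cv2.INTER_AREA)
def box(x0,x1,y0,y1,z0,z1): return np.array([[x,y,z] for x in(x0,x1) for y in(y0,y1) for z in(z0,z1)])
ST=[box(-.091,.091,-.045,.045,0,.008)]
for s in(-1,1):
    ST.append(box(s*.085-.006,s*.085+.006,-.045,.045,0,.068))
    for k in(-1,1): ST.append(np.array([[s*.085+d,k*y,z] for d in(-.006,.006) for y,z in((.0305,.068),(.0365,.081),(.045,.081),(.0385,.068))]))
LG=[box(-.14,.14,-.32,.32,0,.09)]
def tr(parts,p):
    a=p[2]; R=np.array([[np.cos(a),-np.sin(a),0],[np.sin(a),np.cos(a),0],[0,0,1]])
    return [P@R.T+[p[0],p[1],0] for P in parts]
def fit(c,mask,parts,p0,ign=None):
    w=np.ones(mask.shape) if ign is None else 1-ign
    f=lambda v:(np.abs(hullmask(c,tr(parts,[v[0],v[1],v[2]]))-mask)*w).sum()
    r=None;v=np.array(p0,float)
    for d in(.02,.006):
        sim=np.vstack([v]+[v+np.eye(3)[i]*[d,d,4*d] for i in range(3)])
        r=minimize(f,v,method='Nelder-Mead',options=dict(initial_simplex=sim,xatol=1e-4,fatol=.5,maxiter=150)); v=r.x
    return r.x,r.fun,mask.sum()
if __name__=='__main__':
    for n,g in(('scene',None),('side',None)):
        c=pickle.load(open(f'pics/{n}0.pkl','rb'))
        hsv=cv2.cvtColor(c['pixels'],cv2.COLOR_RGB2HSV)
        roi=np.zeros((480,640),bool); (x0,x1,y0,y1)=(445,590,280,410) if n=='scene' else (180,255,158,240)
        roi[y0:y1,x0:x1]=1
        m=((hsv[...,1]>75)&(hsv[...,2]>60)&roi).astype(np.uint8)
        m=cv2.morphologyEx(m,cv2.MORPH_CLOSE,np.ones((3,3)))
        k,l,s,_=cv2.connectedComponentsWithStats(m); m=(l==1+np.argmax(s[1:,4])).astype(np.float32)
        p0=onz(c,[[503,353]] if n=='scene' else [[215,205]],.02)[0]
        r=min((fit(c,m,ST,[p0[0],p0[1],a]) for a in (0,.5,1,1.57,2.1,2.6)),key=lambda r:r[1]); print(n,r)
        o=c['pixels'][:,:,::-1].copy(); mm=hullmask(c,tr(ST,r[0]))
        ct=cv2.findContours((mm>.5).astype(np.uint8),cv2.RETR_EXTERNAL,cv2.CHAIN_APPROX_NONE)[0]; cv2.drawContours(o,ct,-1,(0,0,255),1)
        cv2.imwrite(f'pics/st_{n}.png',cv2.resize(o[y0-10:y1+10,x0-10:x1+10],None,fx=4,fy=4))
        pts=[[251,162],[300,209],[380,287],[420,326],[455,360]] if n=='scene' else [[260,172],[300,213],[350,261],[400,310],[433,341]]
        print(onz(c,pts,.09).round(4)[:,:2].tolist())
        o=c['pixels'][:,:,::-1].copy()
        for q in pts: cv2.circle(o,q,1,(0,0,255),-1)
        cv2.imwrite(f'pics/lg_{n}.png',o)
E
python3 fit.py; python3 - <<'E'
import cv2,numpy as np
a=cv2.imread('pics/st_scene.png');b=cv2.imread('pics/st_side.png');h=max(a.shape[0],b.shape[0])
f=lambda i:cv2.copyMakeBorder(i,0,h-i.shape[0],0,0,0)
o=np.hstack([f(a),f(b)]);s=min(800/o.shape[1],600/h);cv2.imwrite('pics/st.png',cv2.resize(o,None,fx=s,fy=s))
a=cv2.imread('pics/lg_scene.png')[150:380,230:480];b=cv2.imread('pics/lg_side.png')[150:380,240:490]
cv2.imwrite('pics/lg.png',cv2.resize(np.hstack([a,b]),None,fx=1.6,fy=1.6))
E
```

```text
scene (array([0.37890982, 0.32686165, 1.64226715]), np.float64(202.8125), np.float32(5621.0))
[[0.5549, -0.3054], [0.5401, -0.1144], [0.5226, 0.1328], [0.5154, 0.2343], [0.5095, 0.314]]
side (array([ 0.42746855,  0.44085768, -0.17523927]), np.float64(1150.0), np.float32(835.0))
[[0.5087, 0.307], [0.5196, 0.1202], [0.5364, -0.0691], [0.549, -0.231], [0.5582, -0.3222]]
```

View pics/st.png

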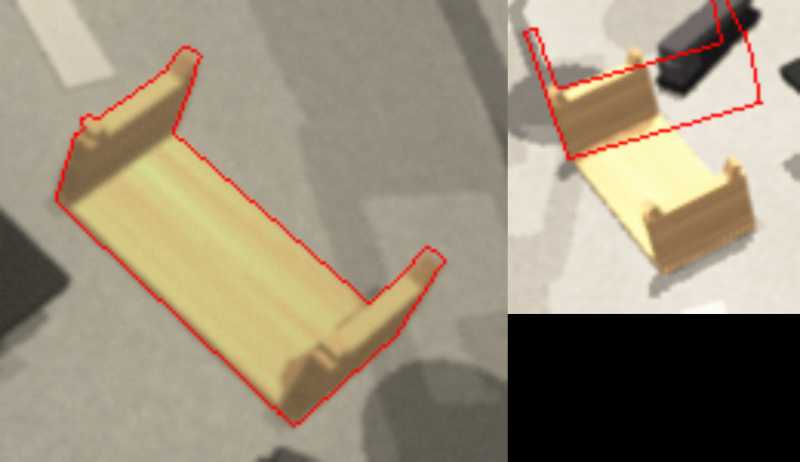

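View pics/lg.png

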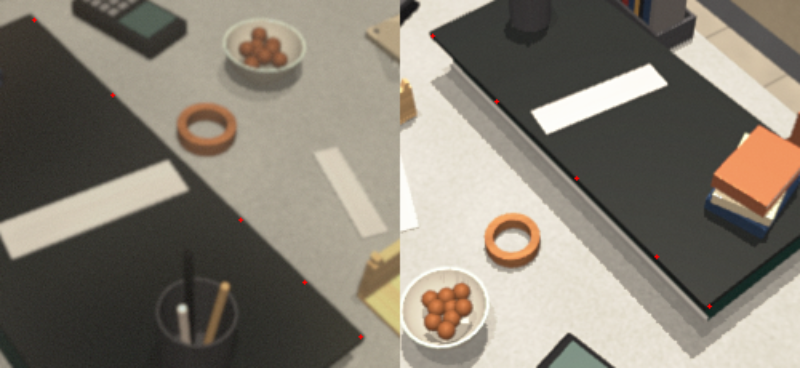

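```bash
python3 - <<'E'
from fit import *
c=pickle.load(open('pics/side0.pkl','rb'))
p=c['pixels'].astype(int); d=p[...,0]-p[...,2]
roi=np.zeros((480,640),bool); roi[160:240,180:256]=1
m=((d>38)&roi).astype(np.uint8); m=cv2.morphologyEx(m,cv2.MORPH_CLOSE,np.ones((3,3)))
k,l,s,_=cv2.connectedComponentsWithStats(m); m=(l==1+np.argmax(s[1:,4])).astype(np.float32)
r=fit(c,m,ST,[.379,.327,1.642]); print(r)
o=c['pixels'][:,:,::-1].copy()
for q,col in((r[0],(0,0,255)),([.3789,.3269,1.6423],(255,0,0))):
    mm=hullmask(c,tr(ST,q)); ct=cv2.findContours((mm>.5).astype(np.uint8),cv2.RETR_EXTERNAL,cv2.CHAIN_APPROX_NONE)[0]; cv2.drawContours(o,ct,-1,col,1)
cv2.imwrite('pics/st2.png',cv2.resize(o[150:250,170:270],None,fx=6,fy=6))
E
```

```text
(array([0.38302041, 0.33257956, 1.63117141]), np.float64(69.625), np.float32(2482.0))
```

View pics/st2.png

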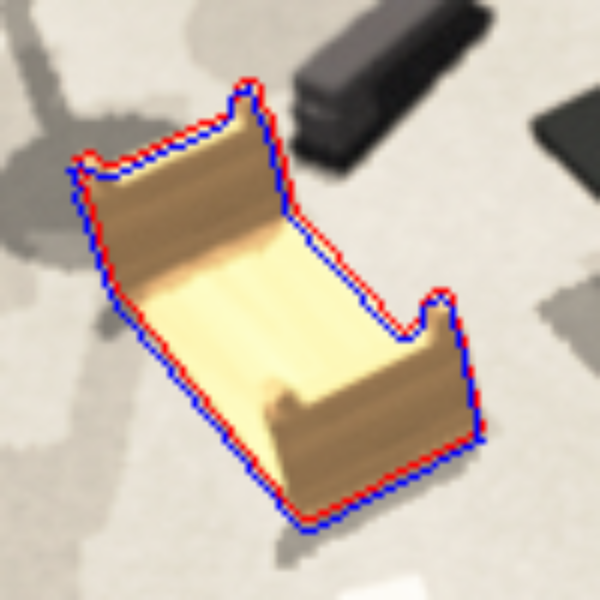

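```bash
python3 - <<'E'
from h import *
sc=pickle.load(open('pics/scene0.pkl','rb'));sd=pickle.load(open('pics/side0.pkl','rb'))
print('pot rim sc',onz(sc,[[353,346]],.18),'side',onz(sd,[[321,133]],.18),'pot base',onz(sd,[[320,162]],.09))
print('pens tips',onz(sc,[[348,308],[369,328]],.225),onz(sd,[[311,121],[325,118]],.225))
print('books',onz(sd,[[465,258]],.155),onz(sc,[[192,187]],.155))
print('tape',onz(sd,[[310,298]],.02),'lampbase',onz(sd,[[186,130]],.01),'stapler',onz(sd,[[235,158]],.03))
# lamp head: triangulate side (172,38) height unknown
for z in(.1,.2,.3,.4): print(z,onz(sd,[[172,38]],z)[0],onz(sd,[[163,28]],z)[0], onz(sc,[[585,415]],z)[0])
E
```

```text
pot rim sc [[0.66324106 0.25222347 0.18      ]] side [[0.66929211 0.2541698  0.18      ]] pot base [[0.66088484 0.25124863 0.09      ]]
pens tips [[0.65208783 0.22112854 0.225     ]
 [0.64677418 0.26331782 0.225     ]] [[0.64399588 0.25771714 0.225     ]
 [0.6790395  0.24838481 0.225     ]]
books [[ 0.70769186 -0.23563249  0.155     ]] [[ 0.71665337 -0.21893619  0.155     ]]
tape [[ 0.43181892 -0.06169072  0.02      ]] lampbase [[0.44168356 0.6974929  0.01      ]] stapler [[0.50215581 0.46530205 0.03      ]]
0.1 [0.57807917 1.09530978 0.1       ] [0.57839384 1.18303306 0.1       ] [0.41694718 0.49169494 0.1       ]
0.2 [0.52741876 0.89481574 0.2       ] [0.52769636 0.97220376 0.2       ] [0.48522134 0.50273836 0.2       ]
0.3 [0.47675836 0.6943217  0.3       ] [0.47699889 0.76137446 0.3       ] [0.5534955  0.51378179 0.3       ]
0.4 [0.42609796 0.49382766 0.4       ] [0.42630141 0.55054516 0.4       ] [0.62176966 0.52482521 0.4       ]
```

Request:
jog_arm --commands '[[[0.03, -0.04, 0.15], [0, 0, -0.03], 1], [[0.643, -0.838, 0.185], [0, 0, -0.442], 1], [[0.643, -0.838, 0.185], [0, 0, -0.442], 1], [[0.643, -0.838, 0.185], [0, 0, -0.442], 1], [[0.643, -0.838, 0.185], [0, 0, -0.442], 1], [[0.643, -0.838, 0.185], [0, 0, -0.442], 1], [[0.643, -0.838, 0.185], [0, 0, -0.442], 1], [[0.643, -0.838, 0.185], [0, 0, -0.442], 1], [[0.643, -0.838, 0.185], [0, 0, -0.442], 1], [[0.643, -0.838, 0.185], [0, 0, -0.442], 1]]' --newtons 40

```text
t: 2.45
tool_pos: [0.62, 0.0758, 0.2961]
orientation: [2.893, 1.226, 0.001]
force: [0.1, 0.9, 0.6]
opening: 0.0011
```

Request:
jog_arm --commands '[[[0.052, -0.068, -0.077], [0, 0, -0.143], 1], [[0.052, -0.068, -0.077], [0, 0, -0.143], 1], [[0.052, -0.068, -0.077], [0, 0, -0.143], 1], [[0.052, -0.068, -0.077], [0, 0, -0.143], 1], [[0.052, -0.068, -0.077], [0, 0, -0.143], 1], [[0.052, -0.068, -0.077], [0, 0, -0.143], 1], [[0.052, -0.068, -0.077], [0, 0, -0.143], 1]]'

```text
t: 3.32
tool_pos: [0.6512, 0.035, 0.2499]
orientation: [3.138, -0.147, 0.001]
force: [0.4, 0.3, -0.1]
opening: 0.0005
```

```bash
python3 - <<'E'
from h import *
c=grab('wrist','wrist1'); s=c['state'];print(s['t'],s['tool_pos'],s['orientation'],s['force'],s['q'])
for r in robot.trace('wrist','plate')[:2]: print(r['p'],r['uv'],r['pixels'].sum())
print(np.array(c['tool_from_camera']).round(3))
E
```

```text
3.325 [0.65118431 0.03503047 0.24990995] [ 3.13791354e+00 -1.46637066e-01  8.20718330e-04] [ 0.44461151  0.26411386 -0.05747536] [-2.46836107e-02  2.55823921e-01  1.23720519e+00 -2.66878919e-04
  1.64804674e+00  1.63948562e+00]
0.87 [319.8, 173.1] 11834
[[ 0.    -0.969 -0.246  0.068]
 [ 1.     0.     0.001  0.   ]
 [-0.001 -0.246  0.969 -0.195]
 [ 0.     0.     0.     1.   ]]
```

View pics/wrist1.png

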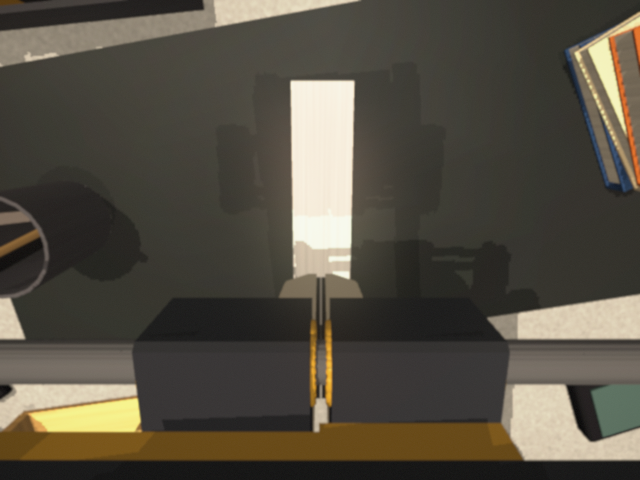

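The wrist picture shows the plate straight ahead of the closed fingers. Its far corners are at (291,80) and (355,80), its sides at columns 292 and 352, and nothing else lies near.

```bash
python3 - <<'E'
from h import *
c=pickle.load(open('pics/wrist1.pkl','rb'))
P=onz(c,[[291,80.5],[354.5,80.5],[293,260],[351.5,260]],.093);print(P.round(4))
m=(P[0]+P[1])/2;n=(P[2]+P[3])/2;d=(m-n)[:2];d/=np.linalg.norm(d);print('yaw',np.degrees(np.arctan2(d[1],d[0])),'ctr',m[:2]-.105*d, np.linalg.norm(P[0]-P[1]))
E
```

```text
[[ 0.7582  0.0481  0.093 ]
 [ 0.7536 -0.0019  0.093 ]
 [ 0.6103  0.0627  0.093 ]
 [ 0.6055  0.0116  0.093 ]]
yaw -5.429749473107871 ctr [0.65136571 0.03301269] 0.050231176730134566
```

Request:
jog_arm --commands '[[[0, -0.003, -0.12], [0, 0, 0], 1], [[0, -0.003, -0.23], [0, 0, 0], 1], [[0, -0.003, -0.252], [0, 0, 0], 1], [[0, -0.003, -0.258], [0, 0, 0], 1], [[0, -0.003, -0.26], [0, 0, 0], 1], [[0, -0.003, -0.262], [0, 0, 0], 1], [[0, -0.003, -0.262], [0, 0, 0], 1]]'

```text
t: 4.3
tool_pos: [0.6522, 0.0332, 0.0944]
orientation: [3.138, -0.148, 0.005]
force: [0.1, 0.0, -0.0]
opening: 0.0007
```

Request:
jog_arm --commands '[[[0, 0, -0.004], [0, 0, 0], 1], [[0, 0, -0.006], [0, 0, 0], 1], [[0, 0, -0.006], [0, 0, 0], 1]]'

```text
t: 4.68
tool_pos: [0.6521, 0.0332, 0.0906]
orientation: [3.138, -0.148, 0.004]
force: [0.5, -0.1, 0.3]
opening: 0.0004
```

Request:
jog_arm --commands '[[[0, 0, -0.002], [0, 0, 0], 1], [[0, 0, -0.004], [0, 0, 0], 1], [[0, 0, -0.004], [0, 0, 0], 1]]'

```text
t: 5.05
tool_pos: [0.6519, 0.0332, 0.0879]
orientation: [3.138, -0.148, 0.004]
force: [-1.3, -0.7, 0.2]
opening: 0.0004
```

```bash
python3 - <<'E'
from h import *
c=grab('side','side2'); print(c['state']['force'],c['state']['wrist_torque'],c['state']['tool_pos'])
w=grab('wrist','wrist2')
a=cv2.resize(c['pixels'][120:300,250:470],None,fx=2,fy=2);b=cv2.resize(w['pixels'],(480,360))
cv2.imwrite('pics/p2.png',cv2.cvtColor(np.hstack([a,b[:, 60:420]]),cv2.COLOR_RGB2BGR))
E
```

```text
[-1.27974359 -0.66492509  0.16394621] [ 0.01505327  0.11231259 -0.04577449] [0.65191301 0.03324251 0.0879356 ]
```

View pics/p2.png

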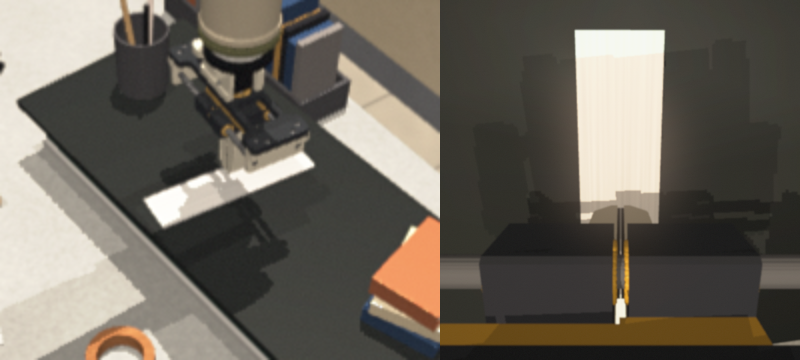

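The fingers are just over the plate at side (325,205), with no contact force yet. I'll continue down in small steps.

Request:
jog_arm --commands '[[[0, 0, -0.003], [0, 0, 0], 1], [[0, 0, -0.005], [0, 0, 0], 1], [[0, 0, -0.005], [0, 0, 0], 1]]'

```text
t: 5.52
tool_pos: [0.6519, 0.0332, 0.0849]
orientation: [3.138, -0.148, 0.004]
force: [0.1, -1.7, -0.6]
opening: 0.0004
```

Request:
jog_arm --commands '[[[0, 0, -0.003], [0, 0, 0], 1], [[0, 0, -0.006], [0, 0, 0], 1], [[0, 0, -0.006], [0, 0, 0], 1]]'

```text
t: 5.9
tool_pos: [0.6517, 0.0332, 0.081]
orientation: [3.138, -0.148, 0.003]
force: [-0.3, 0.1, -0.2]
opening: 0.0009
```

```bash
python3 - <<'E'
from h import *
c=grab('side','side3'); w=grab('scene','scene3')
tp=c['state']['tool_pos']; print(proj(c,[tp,tp+[0,0,.0]]),proj(w,[tp]))
a=cv2.resize(c['pixels'][150:260,310:410],None,fx=4,fy=4)[:440];b=cv2.resize(w['pixels'][210:320,230:330],None,fx=4,fy=4)
cv2.imwrite('pics/p3.png',cv2.cvtColor(np.hstack([a,b]),cv2.COLOR_RGB2BGR))
E
```

```text
[[364.83583346 214.88130268]
 [364.83583346 214.88130268]] [[287.61484185 283.66235135]]
```

View pics/p3.png

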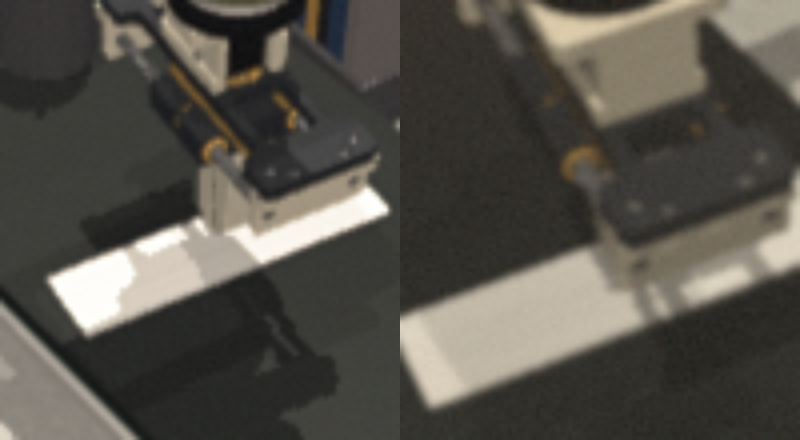

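Request:
jog_arm --commands '[[[0, 0, -0.003], [0, 0, 0], 1], [[0, 0, -0.005], [0, 0, 0], 1], [[0, 0, -0.005], [0, 0, 0], 1]]'

```text
t: 6.38
tool_pos: [0.6517, 0.0332, 0.078]
orientation: [3.138, -0.148, 0.003]
force: [-0.6, 0.3, 0.5]
opening: 0.0007
```

Request:
jog_arm --commands '[[[0, 0, -0.003], [0, 0, 0], 1], [[0, 0, -0.005], [0, 0, 0], 1], [[0, 0, -0.005], [0, 0, 0], 1]]'

```text
t: 6.75
tool_pos: [0.6516, 0.0332, 0.0748]
orientation: [3.138, -0.148, 0.002]
force: [-0.5, -0.5, 0.4]
opening: 0.0007
```

```bash
python3 - <<'E'
from h import *
c=grab('side','side4'); w=grab('wrist','wrist4')
print(c['state']['force'],c['state']['tool_pos'],c['state']['q'],c['state']['joint_torque'])
a=cv2.resize(c['pixels'][150:260,310:410],None,fx=4,fy=4)[:440];b=cv2.resize(w['pixels'][200:420,230:420],None,fx=2,fy=2)
cv2.imwrite('pics/p4.png',cv2.cvtColor(np.hstack([a,b]),cv2.COLOR_RGB2BGR))
E
```

```text
[-0.48074072 -0.45858735  0.3552959 ] [0.6515606  0.03324801 0.07480314] [-2.74052868e-02  3.43420512e-01  1.45327682e+00 -2.78781244e-04
  1.34346206e+00  1.63781575e+00] [-3.20579245e-03 -6.46427035e+01 -4.71331859e+01  7.25686361e-03
 -1.16953617e-01  2.02449957e-05]
```

View pics/p4.png

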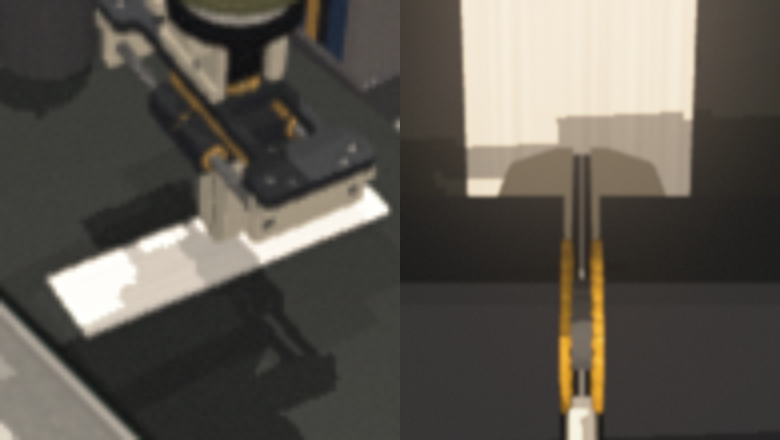

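```bash
python3 - <<'E'
from h import *
I=[]
for t in('wrist1','wrist2','wrist4'):
    w=pickle.load(open(f'pics/{t}.pkl','rb'))
    I.append(cv2.resize(w['pixels'][250:350,260:380],None,fx=2.2,fy=2.2,interpolation=cv2.INTER_NEAREST))
A=np.hstack(I)
J=[]
for t in('side2','side3','side4'):
    w=pickle.load(open(f'pics/{t}.pkl','rb')); print(t,w['state']['tool_pos'][2])
    J.append(cv2.resize(w['pixels'][160:240,320:416],None,fx=2.75,fy=2.75,interpolation=cv2.INTER_NEAREST))
B=np.hstack(J)
cv2.imwrite('pics/p5.png',cv2.cvtColor(np.vstack([A[:,:792],B[:,:792]]),cv2.COLOR_RGB2BGR))
E
```

```text
side2 0.08793560212709914
side3 0.08097231844683583
side4 0.07480314345263378
```

View pics/p5.png

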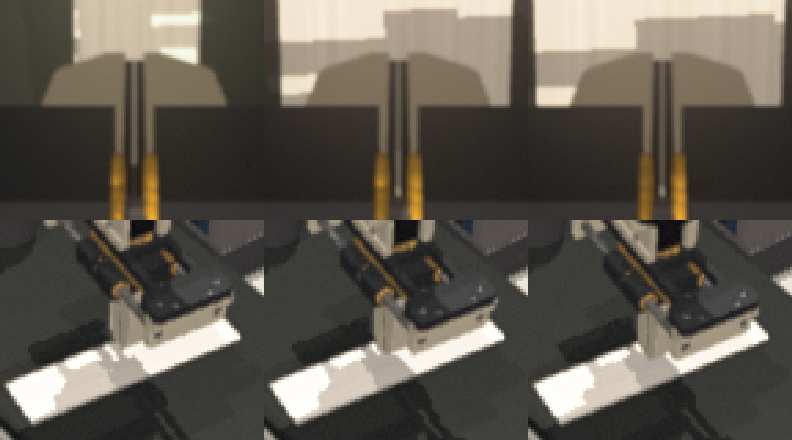

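```bash
python3 - <<'E'
from h import *
w=pickle.load(open('pics/wrist1.pkl','rb'))
M=np.linalg.inv(np.array(w['tool_from_camera']))
for z in(0,-.005,-.01,-.015,-.02,-.03):
  P=np.array([[x,0,z] for x in(.0075,-.0075)]+[[0.0075,.0175,z]])
  print(z,cv2.projectPoints((P@M[:3,:3].T+M[:3,3]).reshape(-1,1,3),np.zeros(3),np.zeros(3),K(w),np.array(w['distortion']))[0].reshape(-1,2).round(1).tolist())
for t in('side2','side3','side4'):
    c=pickle.load(open(f'pics/{t}.pkl','rb'));tp=c['state']['tool_pos']
    print(t,[proj(c,[tp+[-.0075,0,d]])[0].round(1).tolist() for d in(0,.005,.01,.015)], 'plate top under',proj(c,[[tp[0]-.0075,tp[1],.093]]))
E
```

```text
0 [[320.1, 257.9], [320.1, 286.9], [356.1, 257.9]]
-0.005 [[320.0, 261.0], [320.0, 290.6], [356.9, 261.0]]
-0.01 [[320.0, 264.3], [320.0, 294.6], [357.8, 264.3]]
-0.015 [[320.0, 267.8], [320.0, 298.8], [358.8, 267.8]]
-0.02 [[320.0, 271.4], [320.0, 303.1], [359.8, 271.4]]
-0.03 [[320.0, 279.4], [320.0, 312.6], [362.0, 279.4]]
side2 [[362.5, 214.1], [362.6, 212.7], [362.6, 211.3], [362.7, 209.9]] plate top under [[362.57536169 212.70284709]]
side3 [[362.3, 216.1], [362.4, 214.7], [362.5, 213.3], [362.6, 211.9]] plate top under [[362.50949379 212.75517377]]
side4 [[362.2, 217.9], [362.3, 216.5], [362.3, 215.1], [362.4, 213.7]] plate top under [[362.45564137 212.76106678]]
```

Both the wrist and side pictures put the real fingertips about 20 mm short of the reported TCP. Contact should therefore come at a reported z of about 0.07, so I'll keep going down in small steps with a force check.

Request:
jog_arm --commands '[[[0, 0, -0.003], [0, 0, 0], 1], [[0, 0, -0.005], [0, 0, 0], 1], [[0, 0, -0.005], [0, 0, 0], 1]]'

```text
t: 7.22
tool_pos: [0.6516, 0.0332, 0.0718]
orientation: [3.138, -0.148, 0.002]
force: [0.7, -0.2, 0.1]
opening: 0.0001
```

Request:
jog_arm --commands '[[[0, 0, -0.003], [0, 0, 0], 1], [[0, 0, -0.005], [0, 0, 0], 1], [[0, 0, -0.005], [0, 0, 0], 1]]'

```text
t: 7.6
tool_pos: [0.6514, 0.0332, 0.0686]
orientation: [3.138, -0.148, 0.002]
force: [0.2, -0.8, 0.1]
opening: 0.0001
```

Request:
jog_arm --commands '[[[0, 0, -0.003], [0, 0, 0], 1], [[0, 0, -0.005], [0, 0, 0], 1], [[0, 0, -0.005], [0, 0, 0], 1]]'

```text
t: 7.98
tool_pos: [0.6513, 0.0332, 0.0654]
orientation: [3.138, -0.148, 0.001]
force: [0.1, -0.7, 0.2]
opening: 0.0001
```

```bash
python3 - <<'E'
from h import *
c=grab('side','side5'); w=grab('wrist','wrist5')
print(c['state']['force'],c['state']['tool_pos'],c['state']['joint_torque'])
a=cv2.resize(c['pixels'][170:240,330:410],None,fx=5,fy=5,interpolation=cv2.INTER_NEAREST);b=cv2.resize(w['pixels'][230:370,230:410],None,fx=2.2,fy=2.5)
cv2.imwrite('pics/p6.png',cv2.cvtColor(np.hstack([a,b]),cv2.COLOR_RGB2BGR))
E
```

```text
[ 0.05469143 -0.72978525  0.22645521] [0.65127963 0.03321301 0.06536954] [-2.19599293e-03 -6.47908616e+01 -4.68611097e+01  7.28141211e-03
 -1.11937111e-01  7.46215983e-05]
```

View pics/p6.png

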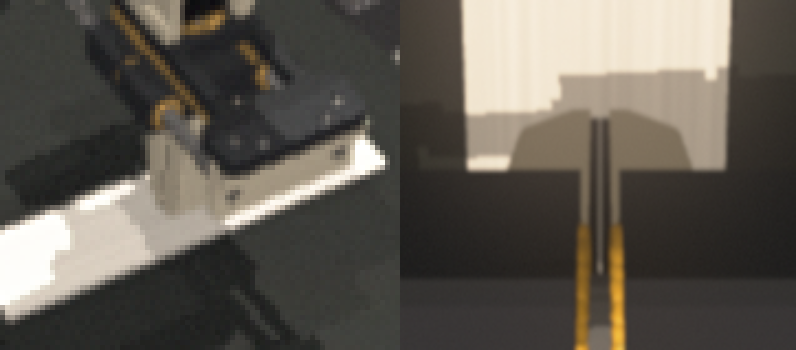

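Request:
jog_arm --commands '[[[0, 0, -0.003], [0, 0, 0], 1], [[0, 0, -0.005], [0, 0, 0], 1], [[0, 0, -0.005], [0, 0, 0], 1]]'

```text
t: 8.45
tool_pos: [0.6522, 0.0332, 0.0639]
orientation: [3.138, -0.148, 0.005]
force: [-1.2, 0.7, 5.9]
opening: 0.0002
```

Contact at reported z of about 0.065, with 5.9 N now. Next I slide it about 50 mm and check.

Request:
jog_arm --commands '[[[-0.004, 0, -0.004], [0, 0, 0], 1], [[-0.014, -0.001, -0.004], [0, 0, 0], 1], [[-0.026, -0.002, -0.004], [0, 0, 0], 1], [[-0.038, -0.003, -0.004], [0, 0, 0], 1], [[-0.05, -0.004, -0.004], [0, 0, 0], 1], [[-0.062, -0.005, -0.004], [0, 0, 0], 1], [[-0.074, -0.006, -0.004], [0, 0, 0], 1], [[-0.084, -0.006, -0.004], [0, 0, 0], 1], [[-0.084, -0.006, -0.004], [0, 0, 0], 1]]'

```text
t: 9.57
tool_pos: [0.6035, 0.0295, 0.0639]
orientation: [3.138, -0.148, 0.011]
force: [-1.7, -0.1, 9.5]
opening: 0.0003
```

```bash
python3 - <<'E'
from h import *
c=grab('side','side6'); w=grab('wrist','wrist6')
print(c['state']['force'],c['state']['tool_pos'])
a=cv2.resize(c['pixels'][170:270,290:410],None,fx=3.5,fy=3.5);b=cv2.resize(w['pixels'],(467,350))[:,70:400]
cv2.imwrite('pics/p7.png',cv2.cvtColor(np.hstack([a,b]),cv2.COLOR_RGB2BGR))
E
```

```text
[-1.66437516 -0.10571201  9.45041627] [0.6034552  0.02950403 0.06391626]
```

View pics/p7.png

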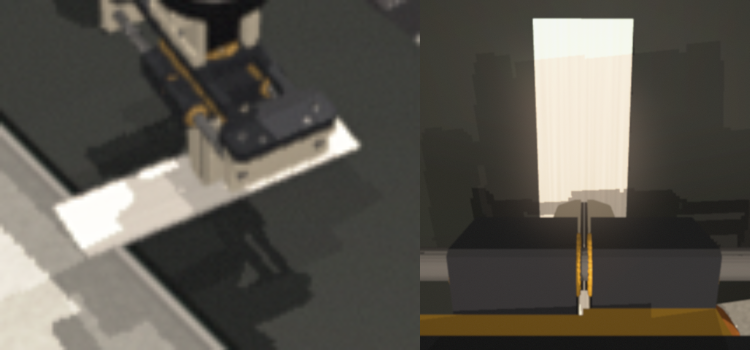

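```bash
cat > wm.py <<'E'
from h import *
def plate(c,z=.093,top=None):
    g=cv2.GaussianBlur(cv2.cvtColor(c['pixels'],cv2.COLOR_RGB2GRAY),(3,3),0); m=(g>110).astype(np.uint8); m[270:]=0; m[:5]=0
    k,l,s,_=cv2.connectedComponentsWithStats(m); i=1+np.argmax(s[1:,4]); m=(l==i).astype(np.uint8)
    ct=max(cv2.findContours(m,cv2.RETR_EXTERNAL,cv2.CHAIN_APPROX_NONE)[0],key=len).reshape(-1,2)
    P=onz(c,ct,z)[:,:2]
    ys=np.arange(s[i,1]+15,s[i,1]+int(.8*s[i,3]),4); L=[];R=[]
    for y in ys:
        x=np.where(m[y])[0]; L.append([x[0]-.5,y]);R.append([x[-1]+.5,y])
    L=onz(c,L,z)[:,:2];R=onz(c,R,z)[:,:2]; M=(L+R)/2
    v=cv2.fitLine(M.astype(np.float32),cv2.DIST_HUBER,0,.01,.01).ravel(); d=v[:2]; d=d if d[0]>0 else -d
    far=np.percentile((P-v[2:])@d,97); ctr=v[2:]+d*(far-.105)
    return ctr,np.degrees(np.arctan2(d[1],d[0])),np.linalg.norm(L-R,axis=1).mean()
if __name__=='__main__':
    import sys
    c=pickle.load(open(f'pics/{sys.argv[1]}.pkl','rb')); r=plate(c); print(r,'ledge x of centre',r[0]@[.9973,.0728]-.5305-.14, 'tool',c['state']['tool_pos'])
E
python3 wm.py wrist1; python3 wm.py wrist6
```

```text
(array([0.65182117, 0.03372013]), np.float32(-5.402242), np.float64(0.05239135526278167)) ledge x of centre -0.017983920400522435 tool [0.65118431 0.03503047 0.24990995]
(array([0.60356174, 0.02994943]), np.float32(-5.462763), np.float64(0.05092940343885911)) ledge x of centre -0.06638755544489228 tool [0.60340348 0.02948805 0.06388573]
```

Request:
jog_arm --commands '[[[-0.006, 0, -0.002], [0, 0, 0], 1], [[-0.018, -0.001, -0.002], [0, 0, 0], 1], [[-0.03, -0.002, -0.002], [0, 0, 0], 1], [[-0.042, -0.003, -0.002], [0, 0, 0], 1], [[-0.054, -0.004, -0.002], [0, 0, 0], 1], [[-0.066, -0.005, -0.002], [0, 0, 0], 1], [[-0.078, -0.006, -0.002], [0, 0, 0], 1], [[-0.086, -0.006, -0.002], [0, 0, 0], 1], [[-0.086, -0.006, -0.002], [0, 0, 0], 1]]'

```text
t: 10.8
tool_pos: [0.5523, 0.0258, 0.0639]
orientation: [3.138, -0.148, 0.013]
force: [-1.6, -0.5, 8.8]
opening: 0.0002
```

```bash
python3 - <<'E'
from h import *
c=grab('side','side7'); w=grab('wrist','wrist7')
print(c['state']['force'],c['state']['tool_pos'])
a=cv2.resize(c['pixels'][170:270,270:390],None,fx=3.5,fy=3.5);b=cv2.resize(w['pixels'],(467,350))[:,70:400]
cv2.imwrite('pics/p8.png',cv2.cvtColor(np.hstack([a,b]),cv2.COLOR_RGB2BGR))
E
python3 wm.py wrist7
```

```text
[-1.64325336 -0.45658503  8.79569104] [0.55227439 0.02581756 0.06389393]
(array([0.55247331, 0.0261524 ]), np.float32(-5.272755), np.float64(0.05093434401661495)) ledge x of centre -0.11761447278399062 tool [0.55228919 0.0258282  0.06389895]
```

View pics/p8.png

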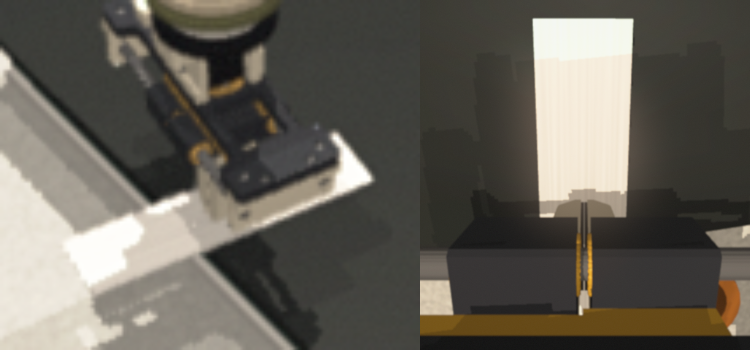

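Request:
jog_arm --commands '[[[0, 0, 0.03], [0, 0, 0], 1], [[0, 0, 0.1], [0, 0, 0], 0], [[-0.04, 0.004, 0.14], [0, 0, 0], -1], [[-0.083, 0.008, 0.14], [0, 0, 0], -1], [[-0.083, 0.008, 0.14], [0, 0, 0], -1], [[-0.083, 0.008, 0.14], [0, 0, 0], -1], [[-0.083, 0.008, 0.14], [0, 0, 0], -1]]'

```text
t: 11.78
tool_pos: [0.5028, 0.0305, 0.1477]
orientation: [3.138, -0.148, 0.012]
force: [1.0, -0.2, 0.3]
opening: 0.0561
```

```bash
python3 - <<'E'
from h import *
w=grab('wrist','wrist8'); c=grab('side','side8'); 
print(c['state']['force'],c['state']['tool_pos'],c['state']['orientation'],c['state']['opening'])
a=cv2.resize(c['pixels'][150:270,250:390],None,fx=3,fy=3);b=cv2.resize(w['pixels'],(480,360))[:,40:420]
cv2.imwrite('pics/p9.png',cv2.cvtColor(np.hstack([a,b]),cv2.COLOR_RGB2BGR))
E
python3 wm.py wrist8
```

```text
[0.21876046 0.50640241 0.21134486] [0.50278011 0.03052775 0.14761316] [ 3.13770512 -0.14833386  0.0121171 ] 0.05977012558417606
(array([0.58083812, 0.00200799]), np.float32(45.88099), np.float64(0.10803969268845877)) ledge x of centre -0.09108396078392278 tool [0.50280248 0.03054328 0.14766839]
```

View pics/p9.png

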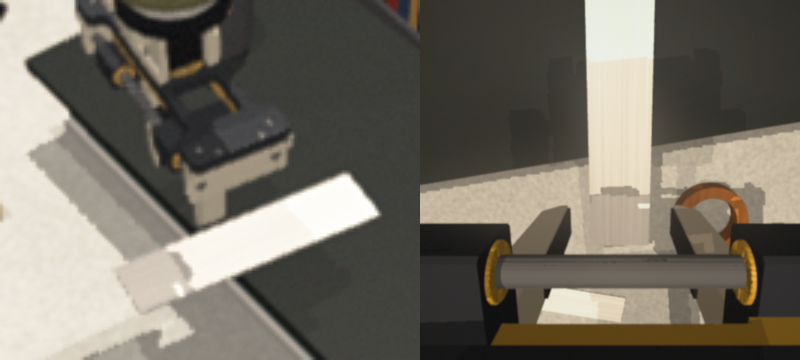

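```bash
python3 - <<'E'
from h import *
w=pickle.load(open('pics/wrist8.pkl','rb'))
P=onz(w,[[54,247],[276,211],[367,196],[500,168]],.09);print(P.round(4)); print(P[:,:2]@[.9973,.0728])
Q=onz(w,[[276,10],[365,10],[277.5,240],[362,240]],.093);print(Q.round(4))
n=(Q[0]-Q[2]+Q[1]-Q[3])[:2];print(np.degrees(np.arctan2(n[1],n[0])))
M=np.linalg.inv(np.array(w['tool_from_camera']))
E
```

```text
[[ 0.5156  0.1966  0.09  ]
 [ 0.5252  0.0555  0.09  ]
 [ 0.5292 -0.0006  0.09  ]
 [ 0.5385 -0.0809  0.09  ]]
[0.52851043 0.52782346 0.52770605 0.53117093]
[[ 0.6357  0.042   0.093 ]
 [ 0.6312 -0.0061  0.093 ]
 [ 0.5076  0.0564  0.093 ]
 [ 0.5027  0.0046  0.093 ]]
-5.603903767963594
```

View pics/wrist8.png

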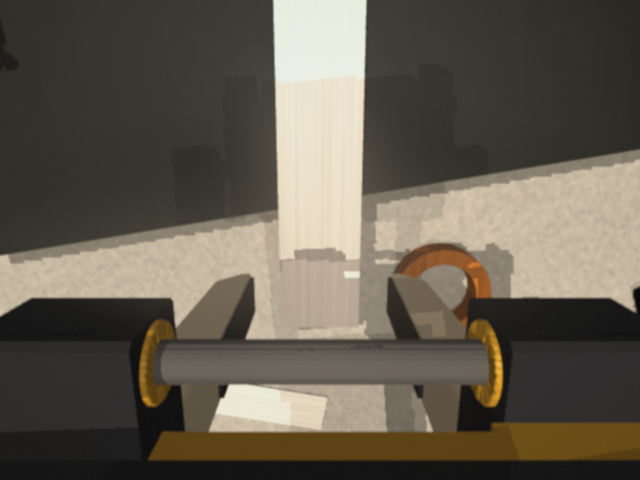

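```bash
python3 - <<'E'
from h import *
c=pickle.load(open('pics/side8.pkl','rb'));tp=c['state']['tool_pos'];print(tp)
R=cv2.Rodrigues(np.array(c['state']['orientation']))[0]
o=cv2.resize(c['pixels'][130:250,260:380],None,fx=5,fy=5,interpolation=cv2.INTER_CUBIC)[:,:,::-1].copy()
for y in(-.03,.03):
  for z,col in((0,(0,0,255)),(-.028,(0,255,0)),(-.047,(255,0,0)),(-.084,(255,0,255)),(-.112,(0,255,255))):
    q=proj(c,[tp+R@np.array([0,y,z])])[0]; q=((q-[260,130])*5+2).astype(int); cv2.circle(o,tuple(int(v) for v in q),4,col,-1)
cv2.imwrite('pics/p10.png',o)
E
```

```text
[0.50278011 0.03052775 0.14761316]
```

View pics/p10.png

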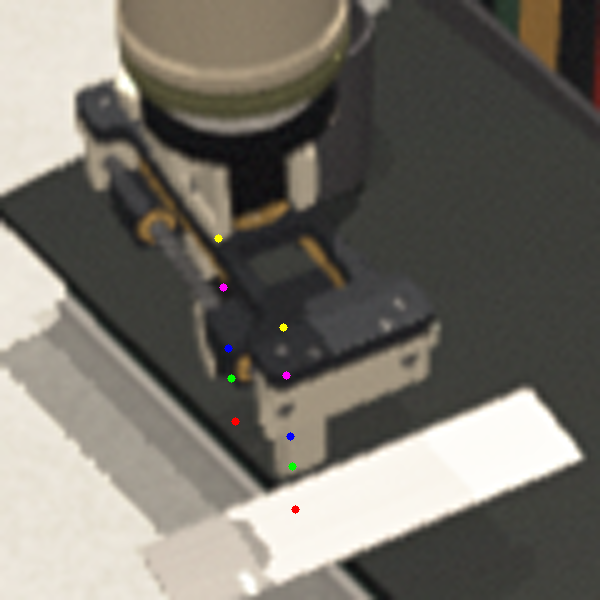

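The tips are 28 mm behind the reported TCP (green dots at (293,466) in the crop), and the bracket bottom is about 27 mm above the tips. I'll open fully and then descend to a reported z of 0.0475, which puts the tips 16 mm below mid-plate.

Request:
jog_arm --commands '[[[0, 0, -0.01], [0, 0, 0], -1], [[0, 0, -0.02], [0, 0, 0], -1], [[0, 0, -0.03], [0, 0, 0], -1], [[0, 0, -0.07], [0, 0, 0], -1], [[0, 0, -0.11], [0, 0, 0], -1], [[0, 0, -0.145], [0, 0, 0], -1], [[0, 0, -0.167], [0, 0, 0], -1], [[0, 0, -0.167], [0, 0, 0], -1]]'

```text
t: 12.88
tool_pos: [0.5016, 0.0306, 0.0462]
orientation: [3.138, -0.148, 0.008]
force: [-0.1, -0.2, 0.1]
opening: 0.0929
```

```bash
python3 - <<'E'
from h import *
c=grab('side','side9'); w=grab('wrist','wrist9'); 
print(c['state']['force'],c['state']['tool_pos'],c['state']['opening'])
a=cv2.resize(c['pixels'][150:270,250:390],None,fx=3,fy=3);b=cv2.resize(w['pixels'],(480,360))[:,40:420]
cv2.imwrite('pics/p11.png',cv2.cvtColor(np.hstack([a,b]),cv2.COLOR_RGB2BGR))
E
```

```text
[-0.06233367 -0.17831854  0.07223424] [0.50164755 0.03059927 0.04617723] 0.09293983756469545
```

View pics/p11.png

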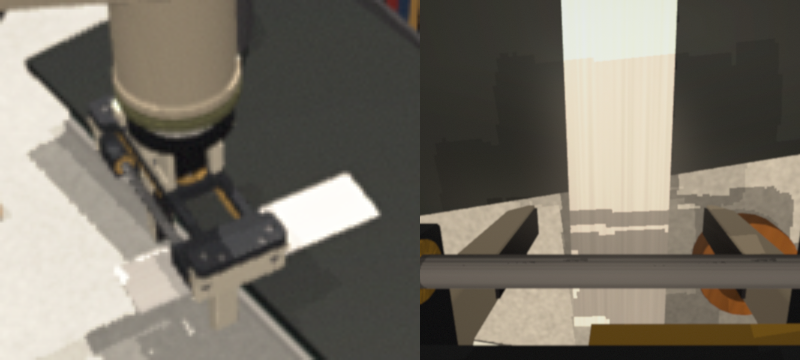

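The near finger stem stands just in front of the ledge edge beside the plate, at crop (225,310), and the plate is centred. Closing now.

Request:
jog_arm --commands '[[[0, 0, 0], [0, 0, 0], 1], [[0, 0, 0], [0, 0, 0], 1], [[0, 0, 0], [0, 0, 0], 1], [[0, 0, 0], [0, 0, 0], 1], [[0, 0, 0], [0, 0, 0], 1], [[0, 0, 0], [0, 0, 0], 1], [[0, 0, 0], [0, 0, 0], 1], [[0, 0, 0], [0, 0, 0], 1]]' --newtons 45

```text
t: 13.98
tool_pos: [0.5031, 0.0305, 0.048]
orientation: [3.138, -0.148, 0.013]
force: [-0.5, 0.1, -0.2]
opening: 0.0487
```

Request:
jog_arm --commands '[[[0, 0, 0.01], [0, 0, 0], 1], [[0, 0, 0.03], [0, 0, 0], 1], [[0, 0, 0.055], [0, 0, 0], 1], [[0, 0, 0.08], [0, 0, 0], 1], [[0, 0, 0.1], [0, 0, 0], 1], [[0, 0, 0.1], [0, 0, 0], 1]]'

```text
t: 14.72
tool_pos: [0.5042, 0.0305, 0.1096]
orientation: [3.138, -0.148, 0.017]
force: [0.2, -0.3, -1.1]
opening: 0.0487
```

```bash
python3 - <<'E'
from h import *
c=grab('side','side10'); w=grab('wrist','wrist10'); 
print(c['state']['force'],c['state']['tool_pos'],c['state']['opening'])
a=cv2.resize(c['pixels'][130:250,250:390],None,fx=3,fy=3);b=cv2.resize(w['pixels'],(480,360))[:,40:420]
cv2.imwrite('pics/p12.png',cv2.cvtColor(np.hstack([a,b]),cv2.COLOR_RGB2BGR))
E
```

```text
[ 0.21433226 -0.34586828 -1.08260123] [0.50423225 0.03049129 0.10961194] 0.048736250568244
```

View pics/p12.png

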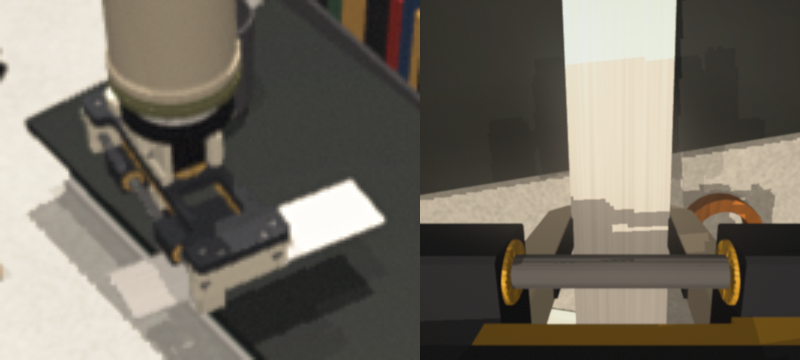

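The plate is lifted level with no slip, at side crop (335,215). I'll move up and round to a hover over the stand.

Request:
jog_arm --commands '[[[-0.005, 0, 0.06], [0, 0, 0], 1], [[-0.02, 0.02, 0.12], [0, 0, 0.01], 1], [[-0.04, 0.06, 0.17], [0, 0, 0.032], 1], [[-0.07, 0.11, 0.2], [0, 0, 0.06], 1], [[-0.1, 0.17, 0.2], [0, 0, 0.088], 1], [[-0.13, 0.23, 0.2], [0, 0, 0.116], 1], [[-0.155, 0.29, 0.2], [0, 0, 0.144], 1], [[-0.175, 0.35, 0.2], [0, 0, 0.172], 1], [[-0.19, 0.39, 0.2], [0, 0, 0.2], 1], [[-0.2, 0.417, 0.2], [0, 0, 0.228], 1]]'

```text
t: 16.08
tool_pos: [0.382, 0.2816, 0.2268]
orientation: [-2.453, -1.954, -0.007]
force: [0.3, -0.8, -1.6]
opening: 0.0485
```

Request:
jog_arm --commands '[[[0.004, -0.002, -0.03], [0, 0, 0.02], 1], [[0.004, -0.002, -0.07], [0, 0, 0.04], 1], [[0.004, -0.002, -0.11], [0, 0, 0.046], 1], [[0.004, -0.002, -0.128], [0, 0, 0.046], 1], [[0.004, -0.002, -0.128], [0, 0, 0.046], 1], [[0.004, -0.002, -0.128], [0, 0, 0.046], 1]]'

```text
t: 16.82
tool_pos: [0.3849, 0.2807, 0.1509]
orientation: [-2.147, -2.286, -0.008]
force: [0.4, 0.0, -0.5]
opening: 0.0486
```

```bash
python3 - <<'E'
from h import *
c=grab('side','side11'); w=grab('wrist','wrist11'); s=grab('scene','scene11')
st=w['state'];print(st['t'],st['force'],st['tool_pos'],st['orientation'],st['opening'])
a=cv2.resize(c['pixels'][110:250,150:280],None,fx=2.5,fy=2.5);b=cv2.resize(w['pixels'],(467,350))
cv2.imwrite('pics/p13.png',cv2.cvtColor(np.hstack([a,b]),cv2.COLOR_RGB2BGR))
cv2.imwrite('pics/p14.png',cv2.cvtColor(cv2.resize(s['pixels'][200:440,400:640],None,fx=2.5,fy=2.5),cv2.COLOR_RGB2BGR))
E
```

```text
16.875 [-0.47922618  0.25014129 -0.22038115] [0.3850413  0.28079881 0.15115537] [-2.14671212 -2.28605959 -0.00871202] 0.04895110446343214
```

View pics/p13.png

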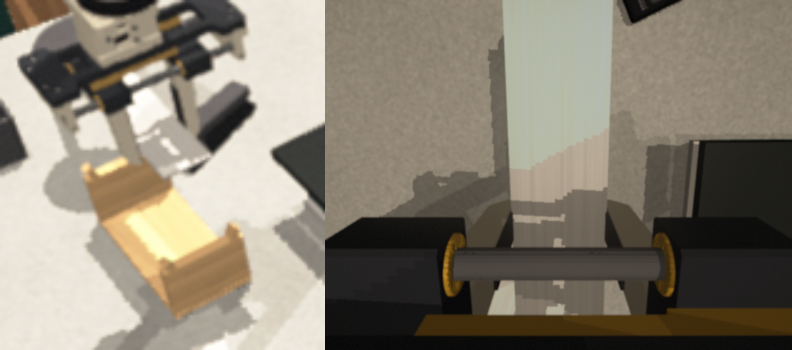

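View pics/p14.png

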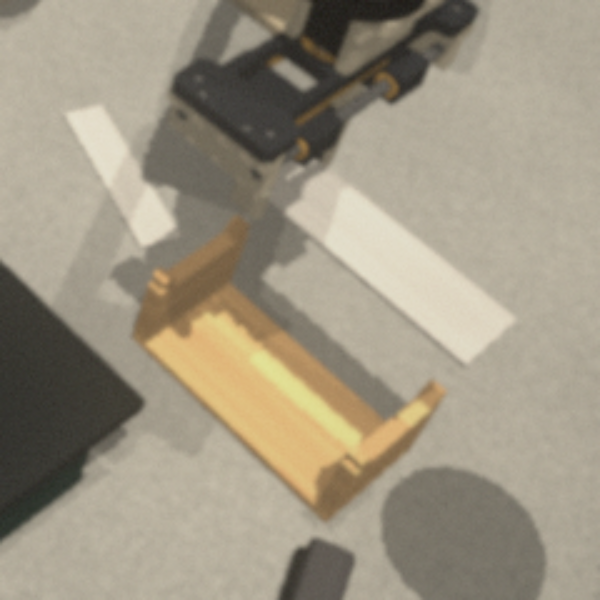

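```bash
python3 - <<'E'
from h import *
s=pickle.load(open('pics/scene11.pkl','rb'));w=pickle.load(open('pics/wrist11.pkl','rb'));c=pickle.load(open('pics/side11.pkl','rb'))
st=s['state'];tp=st['tool_pos'];R=cv2.Rodrigues(np.array(st['orientation']))[0]
print('tool y',R[:,1],'x',R[:,0], 'z',R[:,2])
zt=tp[2]+.0435+.0015
P=onz(s,[[606.4,328],[587.2,345.7]],zt);print(P, 'w',np.linalg.norm(P[0]-P[1]))
d=-R[:,0][:2] if R[1,0]<0 else R[:2,0]; print('d',d,np.degrees(np.arctan2(d[1],d[0])))
ctr=tp[:2]+.0496*d; print('pred ctr',ctr,'pred far corners',[ctr+.105*d+k*.025*np.array([-d[1],d[0]]) for k in(-1,1)])
# overlay predicted plate
for n,cam in(('scene',s),('side',c),('wrist',w)):
    o=cam['pixels'][:,:,::-1].copy()
    Q=[[*(ctr+a*.105*d+k*.025*np.array([-d[1],d[0]])),zt] for a,k in((1,1),(1,-1),(-1,-1),(-1,1))]
    q=proj(cam,Q); print(n,q.round(1).tolist())
    cv2.polylines(o,[(q*8).astype(np.int32)],True,(0,0,255),1,cv2.LINE_AA,3)
    x0,y0,x1,y1={'scene':(430,210,630,370),'side':(150,110,300,230),'wrist':(0,0,640,480)}[n]
    cv2.imwrite(f'pics/o_{n}.png',cv2.resize(o[y0:y1,x0:x1],(400,320)))
cv2.imwrite('pics/p15.png',np.hstack([cv2.imread('pics/o_scene.png'),cv2.imread('pics/o_side.png')]))
E
```

```text
tool y [9.98013596e-01 6.29979138e-02 3.53836720e-04] x [-0.06299874  0.99798237  0.00789563] z [-1.44285358e-04  7.90223656e-03 -9.99968766e-01]
[[0.35159484 0.43218712 0.19617174]
 [0.39879042 0.43598306 0.19617174]] w 0.04734798701696597
d [-0.06299874  0.99798237] 93.61206669108674
pred ctr [0.38193149 0.33031486] pred far corners [array([0.40026619, 0.43667798]), array([0.35036707, 0.43352804])]
scene [[607.7, 328.3], [586.9, 346.6], [475.8, 255.0], [497.1, 241.4]]
side [[174.4, 135.7], [192.6, 128.1], [233.9, 172.3], [214.6, 181.5]]
wrist [[234.7, -172.9], [401.8, -172.9], [378.7, 431.3], [259.0, 431.3]]
```

View pics/p15.png

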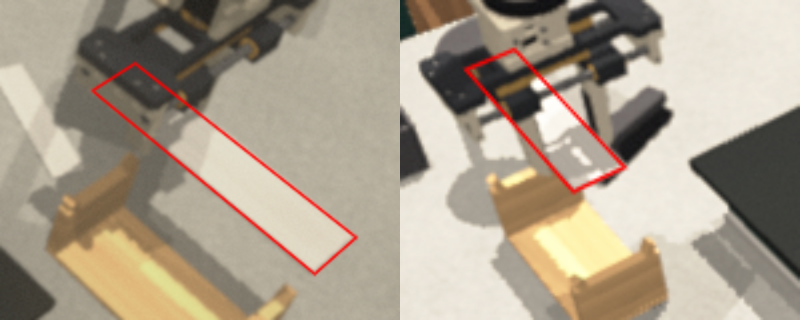

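In the scene view the predicted outline matches the held plate to about 1 mm. I'll lower to just above the lips and compare the two in the same pictures.

Request:
jog_arm --commands '[[[-0.003, -0.004, -0.04], [0, 0, 0], 1], [[-0.003, -0.004, -0.09], [0, 0, 0], 1], [[-0.003, -0.004, -0.13], [0, 0, 0], 1], [[-0.003, -0.004, -0.16], [0, 0, 0], 1], [[-0.003, -0.004, -0.172], [0, 0, 0], 1], [[-0.003, -0.004, -0.172], [0, 0, 0], 1], [[-0.003, -0.004, -0.172], [0, 0, 0], 1]]'

```text
t: 17.85
tool_pos: [0.384, 0.2788, 0.0489]
orientation: [-2.147, -2.287, -0.011]
force: [0.2, 0.6, -1.1]
opening: 0.0488
```

```bash
cat > look.py <<'E'
from h import *
import sys
t=sys.argv[1]
c=grab('side','side'+t); s=grab('scene','scene'+t)
st=s['state'];print(st['t'],st['force'],st['tool_pos'],st['orientation'],st['opening'])
cv2.imwrite(f'pics/a{t}.png',cv2.cvtColor(cv2.resize(c['pixels'][140:245,160:275],None,fx=5,fy=5,interpolation=cv2.INTER_CUBIC),cv2.COLOR_RGB2BGR))
cv2.imwrite(f'pics/b{t}.png',cv2.cvtColor(cv2.resize(s['pixels'][270:410,430:600],None,fx=4.2,fy=4.2,interpolation=cv2.INTER_CUBIC),cv2.COLOR_RGB2BGR))
E
python3 look.py 12
```

```text
17.9 [-0.6426783  -0.41312967 -1.13092112] [0.38399285 0.27881019 0.04893695] [-2.1468551  -2.28668178 -0.01139585] 0.0480437919407242
```

View pics/a12.png

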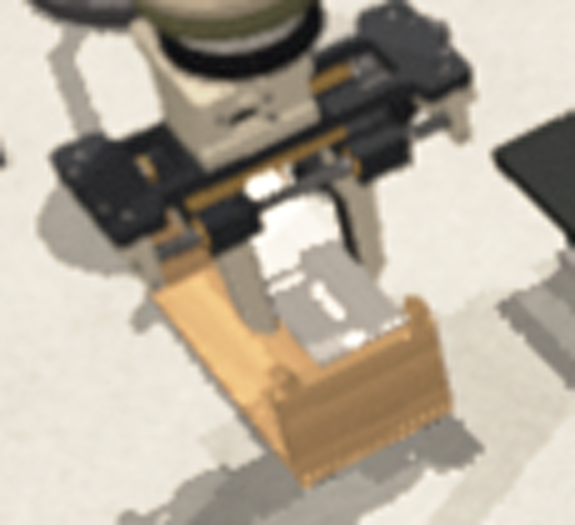

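View pics/b12.png

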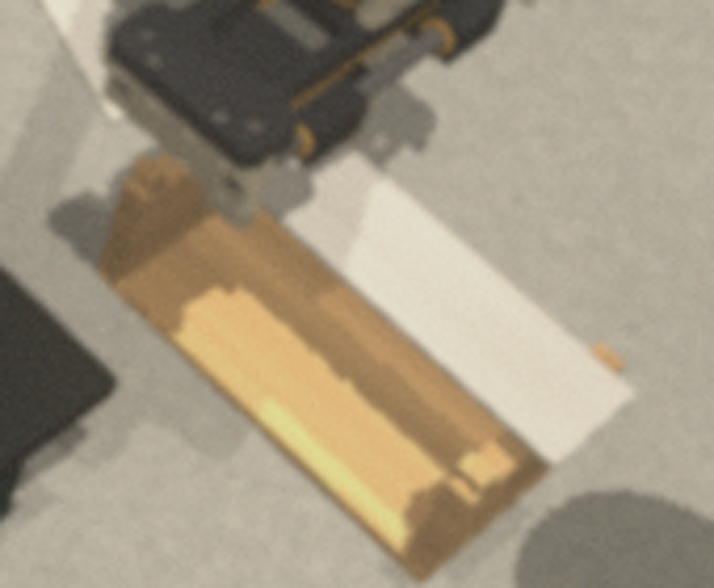

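```bash
python3 - <<'E'
from h import *
s=pickle.load(open('pics/scene12.pkl','rb'));c=pickle.load(open('pics/side12.pkl','rb'))
st=s['state'];tp=st['tool_pos'];R=cv2.Rodrigues(np.array(st['orientation']))[0];d=R[:2,0]/np.linalg.norm(R[:2,0]);n=np.array([-d[1],d[0]]);print(np.degrees(np.arctan2(d[1],d[0])))
zt=tp[2]+.045; ctr=tp[:2]+.0496*d; print('pred',ctr)
A=onz(s,[[580.95,363.6],[561.7,380.2]],zt)[:,:2];B=onz(c,[[241.5,204],[224.4,212.6]],zt)[:,:2]
print('scene far end',A.mean(0)-.105*d,np.linalg.norm(A[0]-A[1]),'side near end',B.mean(0)+.105*d,np.linalg.norm(B[0]-B[1]))
for nme,cam in(('scene',s),('side',c)):
    o=cam['pixels'][:,:,::-1].copy()
    q=proj(cam,[[*(ctr+a*.105*d+k*.025*n),zt] for a,k in((1,1),(1,-1),(-1,-1),(-1,1))])
    print(q.round(1).tolist())
    cv2.polylines(o,[(q*8).astype(np.int32)],True,(0,0,255),1,cv2.LINE_AA,3)
    x0,y0,x1,y1={'scene':(440,270,600,400),'side':(170,140,270,240)}[nme]
    cv2.imwrite(f'pics/o_{nme}.png',cv2.resize(o[y0:y1,x0:x1],(400,400) if nme=='side' else (400,325)))
a=cv2.imread('pics/o_scene.png');a=cv2.copyMakeBorder(a,0,75,0,0,0)
cv2.imwrite('pics/p16.png',np.hstack([a,cv2.imread('pics/o_side.png')]))
E
```

```text
93.61329663669407
pred [0.38086695 0.32831159]
scene far end [0.38050761 0.32632906] 0.04824366049419384 side near end [0.38340066 0.32771863] 0.04778351810262286
[[582.0, 364.2], [562.3, 381.7], [463.6, 293.9], [483.5, 280.5]]
[[184.5, 167.5], [201.5, 159.9], [240.9, 204.1], [222.9, 213.1]]
```

View pics/p16.png

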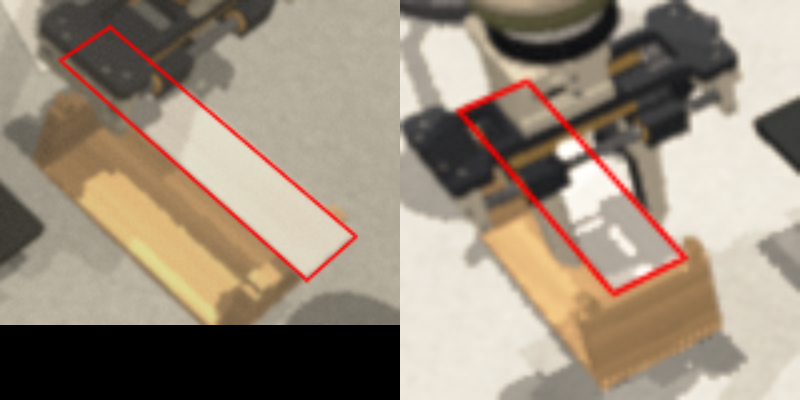

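Request:
jog_arm --commands '[[[-0.002, 0.003, -0.008], [0, 0, 0], 1], [[-0.002, 0.003, -0.016], [0, 0, 0], 1], [[-0.002, 0.003, -0.024], [0, 0, 0], 1], [[-0.002, 0.003, -0.03], [0, 0, 0], 1], [[-0.002, 0.003, -0.033], [0, 0, 0], 1], [[-0.002, 0.003, -0.033], [0, 0, 0], 1]]'

```text
t: 18.7
tool_pos: [0.3826, 0.2805, 0.0289]
orientation: [-2.147, -2.287, -0.011]
force: [0.3, 0.5, -1.0]
opening: 0.0485
```

```bash
python3 look.py 13
```

```text
18.75 [0.00507771 0.24565456 0.07299447] [0.3827438  0.28055424 0.02904172] [-2.14690504 -2.28657544 -0.01111414] 0.048697788989647973
```

View pics/a13.png

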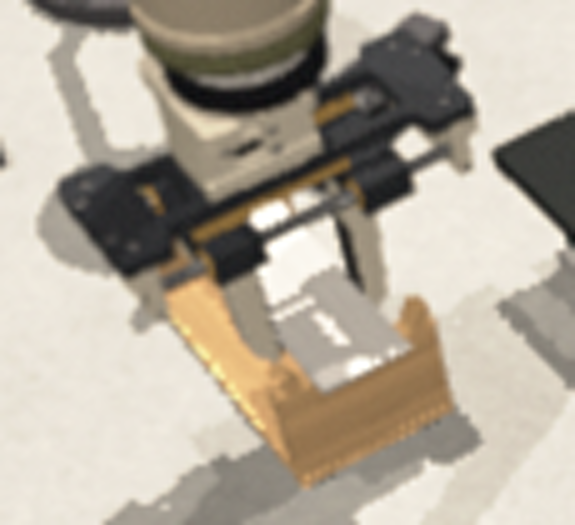

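View pics/b13.png

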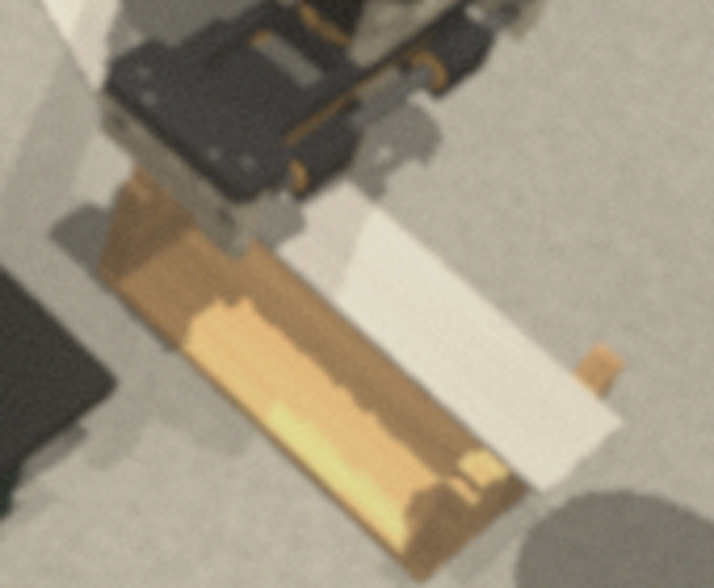

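Request:
jog_arm --commands '[[[0, 0, -0.003], [0, 0, 0], 1], [[0, 0, -0.005], [0, 0, 0], 1], [[0, 0, -0.005], [0, 0, 0], 1]]'

```text
t: 19.18
tool_pos: [0.3828, 0.2806, 0.0261]
orientation: [-2.147, -2.287, -0.011]
force: [-0.4, 0.3, -1.0]
opening: 0.0485
```

Request:
jog_arm --commands '[[[0, 0, -0.002], [0, 0, 0], 1], [[0, 0, -0.004], [0, 0, 0], 1], [[0, 0, -0.004], [0, 0, 0], 1]]'

```text
t: 19.55
tool_pos: [0.3839, 0.2812, 0.0258]
orientation: [-2.147, -2.287, -0.015]
force: [-4.5, -3.0, 14.8]
opening: 0.0485
```

```bash
python3 look.py 14
```

```text
19.6 [-5.17501402 -3.83919078 15.61076961] [0.38386598 0.28122536 0.0257958 ] [-2.14700018 -2.28743224 -0.01453928] 0.048139899906586826
```

View pics/a14.png

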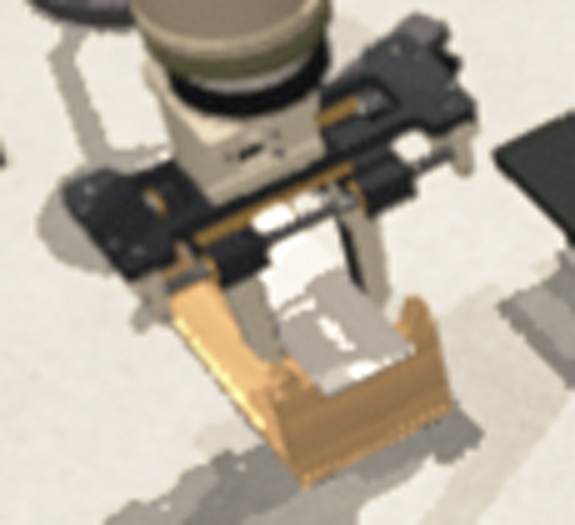

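View pics/b14.png

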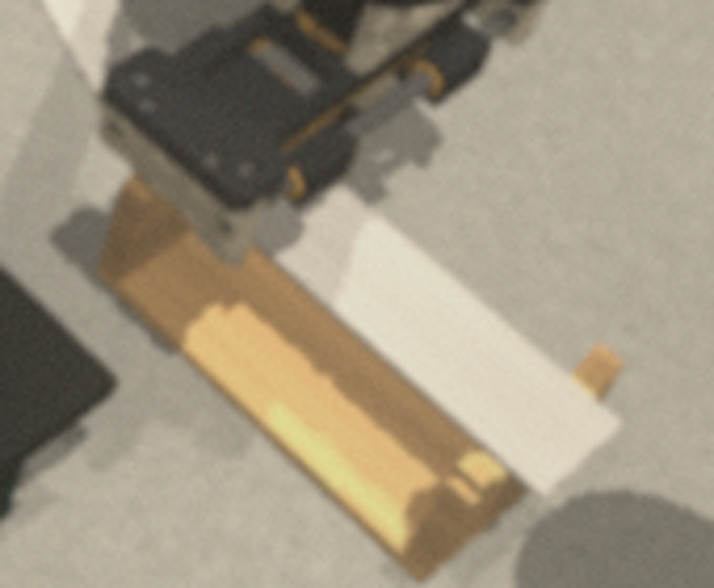

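Seating contact came at the predicted height (z 0.0258, 15 N), and seat shows on both sides of the plate, at crop (485,465) and (580,385). I'll ease off and open.

Request:
jog_arm --commands '[[[-0.001, 0, 0.0], [0, 0, 0], 1], [[-0.001, -0.001, 0.0], [0, 0, 0], 0.2], [[-0.001, -0.001, 0], [0, 0, 0], 0], [[-0.001, -0.001, 0], [0, 0, 0], -0.3], [[-0.001, -0.001, 0], [0, 0, 0], -0.6], [[-0.001, -0.001, 0], [0, 0, 0], -0.9], [[-0.001, -0.001, 0], [0, 0, 0], -0.9]]'

```text
t: 20.52
tool_pos: [0.3832, 0.2805, 0.0257]
orientation: [-2.147, -2.287, -0.014]
force: [-0.2, -0.8, -0.1]
opening: 0.0837
```

```bash
python3 look.py 15
```

```text
20.575 [0.11256248 0.5072988  0.25913735] [0.3831813  0.28057305 0.0256816 ] [-2.14694391 -2.28744931 -0.01421675] 0.08631289084005066
```

View pics/a15.png

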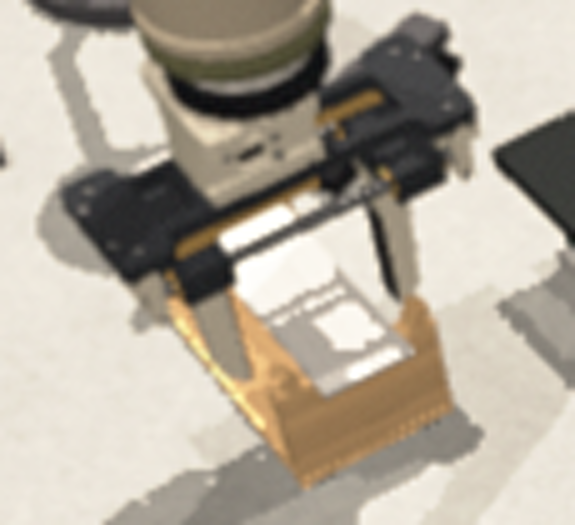

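View pics/b15.png

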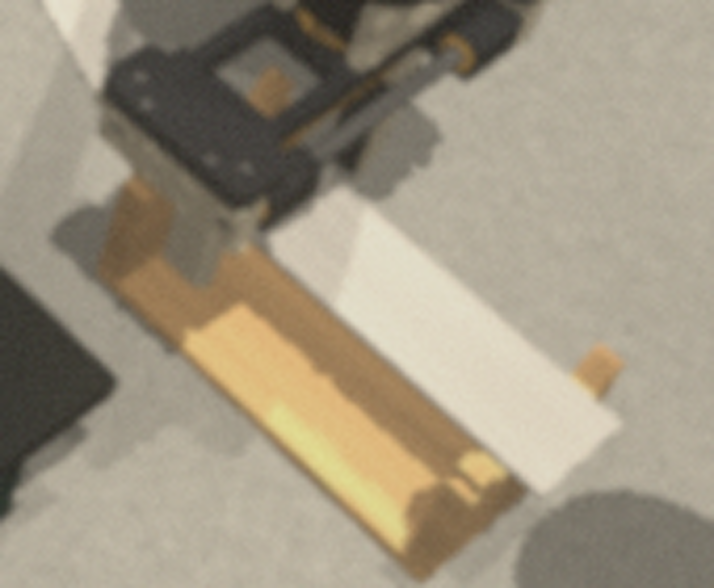

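Request:
jog_arm --commands '[[[0, 0, 0.01], [0, 0, 0], -1], [[0, 0, 0.04], [0, 0, 0], -1], [[0, 0, 0.09], [0, 0, 0], -1], [[0, 0, 0.16], [0, 0, 0], -1], [[0, 0, 0.24], [0, 0, 0], -1], [[-0.05, -0.1, 0.32], [0, 0, 0], -1], [[-0.05, -0.2, 0.36], [0, 0, 0], -1], [[-0.05, -0.25, 0.36], [0, 0, 0], -1], [[-0.05, -0.25, 0.36], [0, 0, 0], -1]]'

```text
t: 21.75
tool_pos: [0.3542, 0.1283, 0.2446]
orientation: [-2.155, -2.285, -0.02]
force: [1.1, 1.0, 1.0]
opening: 0.093
```

```bash
python3 look.py 16; python3 - <<'E'
from h import *
for n in('scene','side'):
    c=pickle.load(open(f'pics/{n}16.pkl','rb'));c0=pickle.load(open(f'pics/{n}0.pkl','rb'))
    cv2.imwrite(f'pics/f_{n}.png',c['pixels'][:,:,::-1])
E
```

```text
21.8 [ 0.44589287 -0.14793539  0.34742721] [0.35388078 0.12969272 0.24371808] [-2.15222579 -2.28520342 -0.01928836] 0.09291746033450686
```

View pics/a16.png

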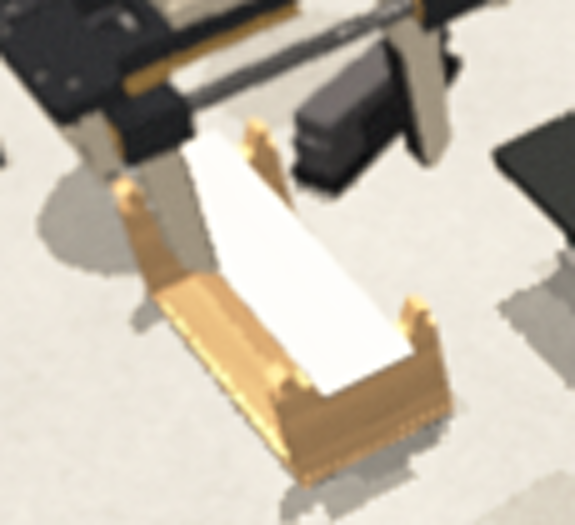

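View pics/f_scene.png

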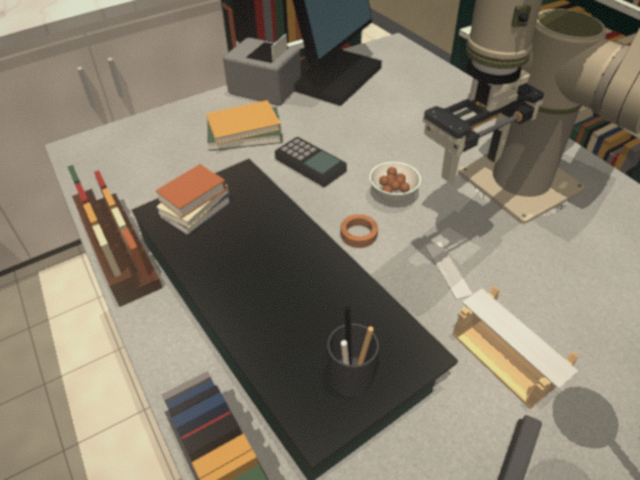

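```bash
python3 - <<'E'
from h import *
s=pickle.load(open('pics/scene16.pkl','rb'));p=s['pixels'].astype(int)
d=p[...,0]-p[...,2]; print(p[335,520],p[380,510],p[300,560])
cv2.imwrite('pics/z.png',cv2.resize(s['pixels'][275:410,440:600],None,fx=5,fy=4.4,interpolation=cv2.INTER_CUBIC)[:,:,::-1])
E
```

```text
[227 220 201] [226 217 146] [180 172 154]
```

View pics/z.png

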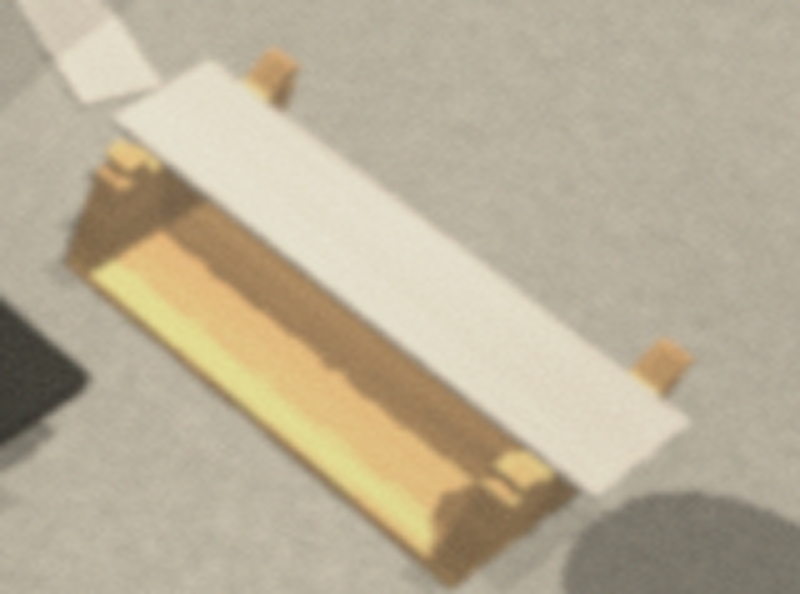

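```bash
python3 - <<'E'
from h import *
s=pickle.load(open('pics/scene16.pkl','rb'));c=pickle.load(open('pics/side16.pkl','rb'))
Z=np.array([[116,119],[210,60],[690,421],[598,496]])/[5,4.4]+[440,275]-.4
P=onz(s,Z,.071)[:,:2]; print(P.round(4))
for S in([.3789,.3269,1.6423],):
    u=np.array([np.cos(S[2]),np.sin(S[2])]);v=np.array([-u[1],u[0]]);D=P.mean(0)-S[:2]
    l=(P[2]+P[3]-P[0]-P[1])/2;w=(P[1]-P[0]+P[2]-P[3])/2
    print('along',D@u,'across',D@v,'yaw err',np.arctan2(l@v,l@u),'len',np.linalg.norm(l),np.linalg.norm(w))
# gaps at each upright, seat height visible strips
for n in('pen_pot','book_stack','tape_roll'):
    pass
a=pickle.load(open('pics/scene0.pkl','rb'))['pixels'].astype(int);df=np.abs(a-s['pixels']).sum(2)
for n,(x0,y0,x1,y1) in dict(pot=(325,300,380,395),books=(155,165,230,232),tape=(338,212,380,247)).items(): print(n,df[y0:y1,x0:x1].mean())
E
```

```text
[[0.4097 0.2261]
 [0.3608 0.2221]
 [0.3464 0.4304]
 [0.3948 0.4343]]
along 0.0014055059784019656 across 0.0008802166120938864 yaw err -0.0012722375750372824 len 0.20876350737290644 0.04875332478314465
pot 13.495693779904306
books 30.87004975124378
tape 30.206122448979592
```

```bash
python3 -c "
from plant import robot
s=robot.read_state();print(s['t'],abs(s['dq']).max());print(robot.close_job())"
```

```text
21.85 0.034551252188069634
the job is handed in; nothing more can be done
None
```

The plate is back on the stand, and I handed the job in at about 21.9 s of the 54 s allowed. No verdict was reported.

**What I did:** I pressed closed fingertips on the larger plate with about 9 N and slid it about 100 mm, to roughly 40 % overhang. I then pinched the overhang across its width at 45 N, lifted it level, turned it about 99°, lowered it between the lips until it touched the seats, opened the fingers and backed off.

**Last checks (scene camera):**
- **Position:** the plate centre is 1.4 mm off along the stand and 0.9 mm off across it, with a yaw error of 0.001 rad.
- **Seating:** seat shows on the open side of both uprights, and the plate touched down at the predicted seat height, within about 1 mm.
- **Other objects:** by eye, the pen pot, books and tape roll are where they started. A pixel comparison with the first picture was inconclusive, because it also showed differences in those areas, so I relied on the eye check.
- **Robot:** it ended clear of everything.

**What disagreed:**
- **Fingertips:** they are about 28 mm short of the reported TCP, found by contact and confirmed in the pictures. I allowed for this in the grasp and the placing.
- **Cameras:** the scene and side cameras differed by 4–6 mm on the stand. I compared plate and stand within each single view to cancel that out.

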